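# Gauge the microscope's UV-shield slot and feed the specimen blocks that clear it

## Robot

A 7-joint arm with a two-finger parallel gripper is mounted at the origin on the work surface. World frame = base frame: x ahead of the robot, y to its left, z up, the work surface at z = 0. Lengths are in m, angles in rad, forces in N, time in s.
With the tool pointing down it reaches from about 0.35 to 0.9 m from the base axis. Payload 8.1 kg.
Tool frame: the origin (TCP) lies between the finger pads, 19 mm behind the fingertips; this is the grasp point; z points along the fingers, y is the line along which they close (so a half turn about z gives the same grasp; the last joint's range is limited). The gripper opens to 85 mm and grips with 20 to 120 N. Pads are 22 mm wide; open, the fingers measure 114 mm over their backs; the gripper's body (76 mm by 85 mm) begins 54 mm behind the grasp point. The pads swing forward as they close: fully open they stand 13 mm farther back than shut.
Start: joints at [-1.35, 0.434, 0.025, 1.573, -0.012, 1.134, -0.075], TCP at [0.199, 0.593, 0.25] pointing down, gripper open.
Joint ranges: [-2.62, 2.62], [-0.44, 2.09], [-1.27, 1.32], [0.08, 2.57], [-1.32, 4.46], [0.12, 2], [-2.74, 2.74]. Speed limits (rad/s): [2.22, 2.22, 3.01, 3.01, 3.14, 3.14, 3.14].

## Interface

Orientations are given as a unit quaternion [w, x, y, z].
In Python, from workcell import r gives the robot as it stands.
- The arm moves only by the tool carry_out, never from a script. Its argument "increments" is a list of rows, each a list of 7 numbers: the shift along the world's x, y, z in m, then the turn, a rotation vector about the world's x, y, z in rad, then the closure, from 0 (fully open) to 1 (shut). In form: [[x, y, z, wx, wy, wz, gripper], ...]. A call has 1 to 8 rows; each row is the pose to reach, as a shift and turn from the pose commanded when the call began; what a row does not reach only later rows make up. A row lasts 1/8 s, in which the tool goes at most 62.5 mm and 10.7 degrees, less where a joint would pass 70% of its speed; a pose out of reach is approached as far as the arm can. A call with a gripper value outside its range is refused whole. The fingers move at their own pace and stop on an object; the grip force is fixed at half the most. Time passes only in rows, so rows that repeat a pose let the fingers close. It gives the time, the measured TCP pose, the force, the opening and the grip force at its end, in the units of the state.
- r.observe(): the state, without advancing time (a new reading comes with each control period).
- r.read_camera(name): name is "scene" or "top" or "wrist"; returns a dict with "pixels" (400x640x3 uint8, red, green, blue), "vertical_fov" (degrees; the focal length in pixels is half the picture's height over the tangent of half this angle, whatever the lens; pixels are square), "cx", "cy" (the principal point, pixels), "rvec" (rotation vector, rad) and "tvec" (3), from world to camera coordinates, as OpenCV has them. Camera axes: x right, y down, z forward; pixel columns grow to the right and rows downward; lengths in m; the calibration is good to about 2 mm. A picture is of the moment at which its call begins. There is no depth.
- r.hand_in(): hands the job in; it is judged then, once.
The state is a dict: "time": time; "joint_positions": joint angles; "dq": joint speeds; "effort": joint torques, N m; "tool_pos": TCP position; "tool_rot": TCP orientation; "force": force on the tool from outside, world axes, zero at the start; "torque": the same for the moment, N m; "grip_width": opening from 0.0 (shut) to 1.0 (fully open); "grasp_force": force on a finger pad.
Only numpy, scipy, OpenCV 4.12 (cv2) and the standard library are available. Lean on these libraries where they do the work, as an engineer would, in place of code of your own. Each camera call takes 0.05 s, during which the arm holds its last target. There are 200 camera calls.

## Task

Find out how high the slot under the microscope's shutter is: starting with the thinnest, slide the slot gauges nose first along the lane under the shutter, until you come to the first one that will not go in. Then feed every specimen block whose colour matches a gauge that did go in along the lane and, with the push stick behind it and your hand outside, completely inside the amber shield; a block must not strike the shutter, so leave the too-tall ones on the specimen mat. Finish with all gauges and the push stick lying back on the tool mat, and leave the other things on the bench alone.

Things in the scene. Friction and masses are not known exactly. Their poses are not given: they have to be found in the camera images.
- station: microscope with shielded feed stage, fixed. Origin at bench level, on the lane's centre line, in the plane of the shutter's front face; +y = feed direction into the shield, x across, z up. Pale blue base plate 110 wide, y -230 to 225, lane floor at z = 6; its whole length has two guide rails 5 wide, 5 high above the floor, 42 clear between. End stop at y = 219. Infeed (y < 0) open from above
- guard: amber UV shield over the lane, y 0 to 218, 90 wide, top at z = 68, with two black entrance posts 12 wide beside the lane; carries the shutter. Same origin and axes as the station. Microscope head above it: y 110 to 250, x -55 to 150, from z = 88 up; boom pole at y = 315
- shutter (a joint): dark steel shutter with a yellow line at its lower edge, 58 wide, 5 thick (y 0 to 5), clamped across the lane's entrance; it cannot be moved. Height setting in m above its lowest, larger = wider slot; its zero is not calibrated, so the clear slot under it must be found with the gauges
- tool_mat: dark grey-blue bench mat, 280 (x) x 330 (y) x 2, fixed; origin at its centre at bench level. Home of the gauges and push stick
- specimen_mat: grey-green bench mat, 170 (x) x 200 (y) x 2, fixed; origin at its centre at bench level. Home of the specimen blocks
- gauge_green: slot gauge, 15 mm thick: aluminium bar 28 wide (x), 110 long (y), 15 thick, with an upright green grip tab on top near its rear, 24 (x) x 22 (y), from z = 15 to 47, centred at y = -30. Origin at the centre of its underside; its nose (front end) is at y = +55. About 135 g
- gauge_yellow: slot gauge, 20 mm thick: aluminium bar 28 wide (x), 110 long (y), 20 thick, with an upright yellow grip tab on top near its rear, 24 (x) x 22 (y), from z = 20 to 52, centred at y = -30. Origin at the centre of its underside; its nose (front end) is at y = +55. About 160 g
- gauge_blue: slot gauge, 25 mm thick: aluminium bar 28 wide (x), 110 long (y), 25 thick, with an upright blue grip tab on top near its rear, 24 (x) x 22 (y), from z = 25 to 57, centred at y = -30. Origin at the centre of its underside; its nose (front end) is at y = +55. About 185 g
- gauge_red: slot gauge, 30 mm thick: aluminium bar 28 wide (x), 110 long (y), 30 thick, with an upright red grip tab on top near its rear, 24 (x) x 22 (y), from z = 30 to 62, centred at y = -30. Origin at the centre of its underside; its nose (front end) is at y = +55. About 210 g
- push_stick: wooden push stick: bar 24 wide (x), 190 long (y), 11 high, with a black rubber nose at +y, and a handle block 22 (x) x 50 (y), from z = 11 to 47, centred at y = -50. Origin at the centre of its underside; about 90 g
- push_stick_tip (a point): middle of the lower front edge of the push stick (its y = +95, z = 0)
- green1: green resin specimen block 36 wide (x), 44 long (y), 13 high, polished section on top; 2 mm lower than the green gauge, so it may be fed only if that gauge enters the slot. Origin at the centre of its underside; about 38 g. Always present
- green2: green resin specimen block 36 wide (x), 44 long (y), 13 high, polished section on top; 2 mm lower than the green gauge, so it may be fed only if that gauge enters the slot. Origin at the centre of its underside; about 38 g. Always present
- yellow1: yellow resin specimen block 36 wide (x), 44 long (y), 18 high, polished section on top; 2 mm lower than the yellow gauge, so it may be fed only if that gauge enters the slot. Origin at the centre of its underside; about 45 g. Absent in some starts
- yellow2: yellow resin specimen block 36 wide (x), 44 long (y), 18 high, polished section on top; 2 mm lower than the yellow gauge, so it may be fed only if that gauge enters the slot. Origin at the centre of its underside; about 45 g. Absent in some starts
- blue1: blue resin specimen block 36 wide (x), 44 long (y), 23 high, polished section on top; 2 mm lower than the blue gauge, so it may be fed only if that gauge enters the slot. Origin at the centre of its underside; about 52 g. Absent in some starts
- blue2: blue resin specimen block 36 wide (x), 44 long (y), 23 high, polished section on top; 2 mm lower than the blue gauge, so it may be fed only if that gauge enters the slot. Origin at the centre of its underside; about 52 g. Absent in some starts
- petri_dish: open glass petri dish, 90 across, 15 high; bystander, origin at the centre of its underside
- dropper_bottle: amber dropper bottle, 32 across, 68 high; bystander, origin at the centre of its underside
- specimen_jar: glass specimen jar, 48 across, 55 high; bystander, origin at the centre of its underside
- loupe: black eye loupe, 34 across, 30 high; bystander, origin at the centre of its underside
- tweezers: steel tweezers, 8 wide, 5 high, 128 long (y); bystander, origin at the centre of its underside

How it is judged:
By the outcome, as a careful person would: the job done as asked, in the order asked, and still so for the second after the job is handed in, with the robot touching nothing.
Of yellow1, yellow2, blue1, blue2 only 1 to 2 are there at a start; the rules pass over those that are not, and their reading is None.
At some moment in a run one of gauge_green, gauge_yellow, gauge_blue, gauge_red, push_stick, green1 may be knocked a few centimetres aside while the robot is not near it.
Once in a run the grip may slacken for a moment while it holds something.
It also fails if it takes over 210 s, if anything falls off the work surface, if the arm or the gripper's body presses on something with over 40 N, if the wrist force passes 120 N, or if a joint passes its speed limit or range.

## Working session

There is one attempt and no reset: what is moved stays moved. The work goes in short steps, Python scripts to look and compute and a tool call to move; the robot and the scene stay as the last step left them, time stands still between calls to the robot, and variables do not carry over. Pictures are saved under pics/ and viewed, at most 14 in all, crops included, and the job is handed in when it is done.

Besides the shell and the picture viewer there is one more tool, called after "Request:" as a command line: name --pt "numbers of a row" for each row, then --argument value for the rest. carry_out: Moves the arm, as the interface text tells. Its arguments: {"type":"object","properties":{"increments":{"type":"array"}},"required":["increments"]}

```bash
ls; mkdir -p pics
cat > h.py <<'E'
import numpy as np,cv2
from workcell import r
def cam(n):
    c=r.read_camera(n); h=c["pixels"].shape[0]
    c["f"]=h/2/np.tan(np.radians(c["vertical_fov"])/2); c["R"]=cv2.Rodrigues(np.array(c["rvec"],float))[0]; c["t"]=np.array(c["tvec"],float).ravel(); return c
def ray(c,u,v,z):
    d=c["R"].T@np.array([(u-c["cx"])/c["f"],(v-c["cy"])/c["f"],1]); o=-c["R"].T@c["t"]
    return o+d*(z-o[2])/d[2]
def proj(c,p):
    q=c["R"]@np.array(p)+c["t"]; return c["f"]*q[:2]/q[2]+[c["cx"],c["cy"]]
def save(c,n): cv2.imwrite("pics/"+n+".png",c["pixels"][:,:,::-1])
E
python3 - <<'E'
from h import *
s=r.observe();print(s)
for n in("top","scene"):
    c=cam(n);save(c,n+"0");print(n,c["vertical_fov"],c["cx"],c["cy"],-c["R"].T@c["t"],c["R"].round(3).tolist(), c.keys())
E
```

```text
pics
{'time': 0.0, 'joint_positions': array([-1.34959632,  0.43522507,  0.02494542,  1.57413112, -0.01158121,
        1.13398186, -0.07511531]), 'dq': array([ 0.00049659,  0.0002247 ,  0.00092945, -0.00031817, -0.00114054,
       -0.00042908,  0.00127399]), 'effort': array([ 4.08210662e-04, -6.70464563e+01,  1.02554843e+00, -3.16202116e+01,
        1.57485413e-02,  1.23038646e-02,  1.14753476e-06]), 'tool_pos': array([0.19874459, 0.59204264, 0.24921117]), 'tool_rot': array([-5.41570265e-05,  1.61219519e-01,  9.86918247e-01, -7.98574115e-04]), 'force': array([ 0.31699389, -0.2291532 , -0.33715355]), 'torque': array([-0.03936752,  0.01118186, -0.005105  ]), 'grasp_force': 0.0, 'grip_width': 1.0023012256448927}
top 47.36341483370203 314.65988911574937 199.25595144577244 [0.47782337 0.03711973 1.2893097 ] [[0.011, -1.0, 0.023], [-0.995, -0.014, -0.099], [0.1, -0.021, -0.995]] dict_keys(['pixels', 'vertical_fov', 'cx', 'cy', 'rvec', 'tvec', 'f', 'R', 't'])
scene 54.323443284010516 322.0634119277739 206.21560844468942 [ 1.28659676 -0.17117525  0.54715826] [[0.272, 0.962, 0.015], [0.555, -0.144, -0.819], [-0.786, 0.232, -0.574]] dict_keys(['pixels', 'vertical_fov', 'cx', 'cy', 'rvec', 'tvec', 'f', 'R', 't'])
```

View pics/top0.png

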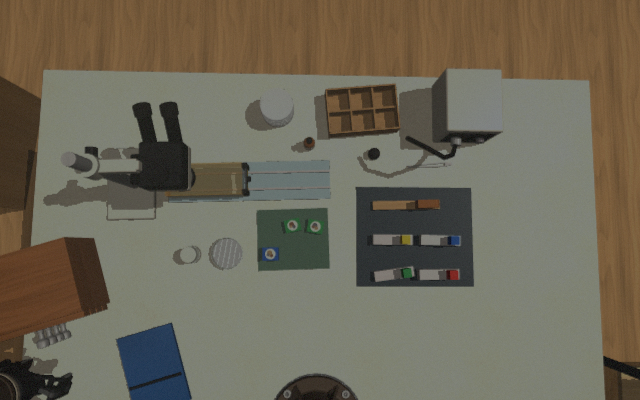

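View pics/scene0.png

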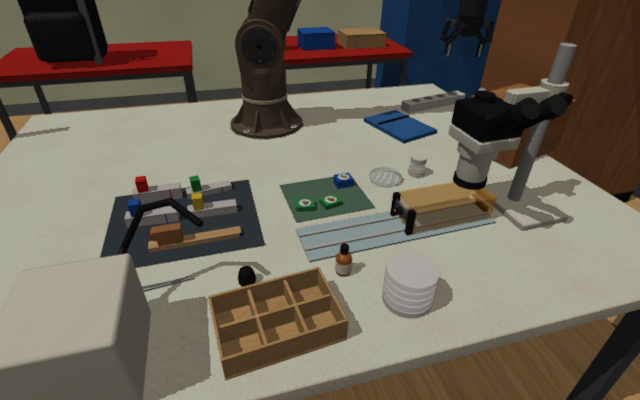

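The top view shows the lane at rows 160-200 with its shield at columns 165-248. The noses all point left (+y). There are three blocks (green at 292,226 and 315,226; blue at 270,255). On the tool mat are the stick (405,205), yellow (392,240), blue (440,240), green (394,274) and red (440,274).

Run:
```python
from h import *
c=cam("top");im=c["pixels"][148:298,165:480]
cv2.imwrite("pics/crop.png",cv2.resize(im,None,fx=2.5,fy=2.5,interpolation=cv2.INTER_CUBIC)[:,:,::-1])
hsv=cv2.cvtColor(c["pixels"],cv2.COLOR_RGB2HSV)
for n,lo,hi,z in [("green",50,75,.03),("yellow",22,32,.05),("blue",108,125,.04),("red",0,4,.06)]:
    m=cv2.inRange(hsv,(lo,140,70),(hi,255,255)); m[:150]=0;m[300:]=0;m[:,:160]=0;m[:,480:]=0
    k,_,st,ce=cv2.connectedComponentsWithStats(m)
    for i in range(1,k):
        if st[i,4]>15: print(n,st[i].tolist(),ce[i].round(1),ray(c,*ce[i],z).round(3))
for nm,u,v in [("railR",329,161),("railR2",329,199),("postL",246,164),("postR",246,195),("smTL",257,210),("smBR",328,269),("tmTL",357,187),("tmBR",473,286)]: print(nm,ray(c,u,v,.006).round(3))
```

```text
yellow [402, 236, 8, 8, 64] [405.5 239.5] [ 0.495 -0.238  0.05 ]
blue [451, 237, 8, 8, 56] [454.5 240.1] [ 0.495 -0.376  0.04 ]
blue [262, 248, 6, 12, 34] [264.  253.5] [0.453 0.146 0.04 ]
blue [272, 248, 6, 12, 36] [275.7 253.6] [0.453 0.114 0.04 ]
red [450, 270, 8, 10, 78] [453.4 274.6] [ 0.403 -0.364  0.06 ]
railR [ 0.717 -0.03   0.006]
railR2 [ 0.608 -0.031  0.006]
postL [0.704 0.206 0.006]
postR [0.616 0.203 0.006]
smTL [0.574 0.171 0.006]
smBR [ 0.411 -0.03   0.006]
tmTL [ 0.643 -0.11   0.006]
tmBR [ 0.368 -0.436  0.006]
```

View pics/crop.png

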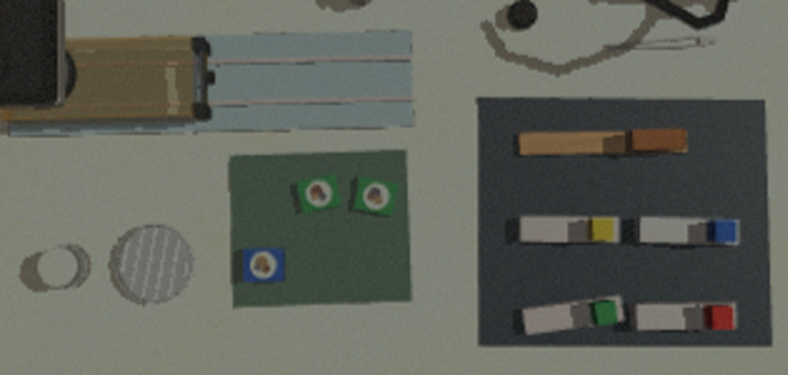

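Request:
carry_out --pt "0.04 -0.04 0.01 0 0 0.1 0" --pt "0.08 -0.09 0.03 0 0 0.2 0" --pt "0.12 -0.14 0.05 0 0 0.324 0" --pt "0.16 -0.19 0.07 0 0 0.324 0" --pt "0.2 -0.24 0.09 0 0 0.324 0" --pt "0.24 -0.29 0.1 0 0 0.324 0" --pt "0.27 -0.34 0.1 0 0 0.324 0" --pt "0.3 -0.39 0.1 0 0 0.324 0"

```text
time: 1.15
tool_pos: [0.4937, 0.2107, 0.3502]
tool_rot: [0.0, -0.0, 1.0, 0.0]
force: [1.3, -0.4, -0.3]
grip_width: 1.001
grasp_force: 0.0
```

Request:
carry_out --pt "0.03 -0.05 0 0 0 0 0" --pt "0.06 -0.1 0 0 0 0 0" --pt "0.07 -0.14 0 0 0 0 0" --pt "0.07 -0.14 0 0 0 0 0"

```text
time: 1.65
tool_pos: [0.5634, 0.068, 0.3497]
tool_rot: [-0.0, 0.003, 1.0, -0.001]
force: [-0.1, 0.4, 0.5]
grip_width: 1.0
grasp_force: 0.0
```

Run:
```python
from h import *
s=r.observe();print(s["tool_pos"],s["tool_rot"],s["joint_positions"],s["force"])
c=cam("wrist");save(c,"w1");print(c["vertical_fov"],c["cx"],c["cy"],-c["R"].T@c["t"],c["R"].round(3).tolist())
```

```text
[0.56339051 0.06795498 0.34969074] [-8.53174037e-05  3.35731571e-03  9.99993919e-01 -9.39475020e-04] [-0.41855949  0.27350288  0.26881619  1.57559407 -0.07256321  1.30300692
  1.42406157] [-0.0869648   0.44033527  0.506232  ]
69.37331028590872 321.416004529267 198.64721363567756 [0.49876654 0.06875652 0.47362242] [[0.006, 1.0, -0.003], [0.966, -0.006, 0.257], [0.257, -0.004, -0.966]]
```

View pics/w1.png

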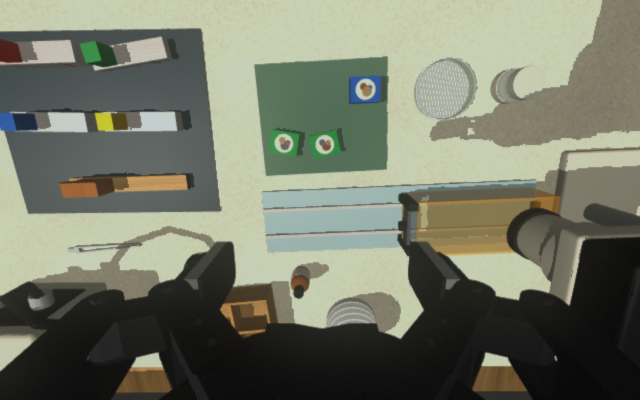

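The wrist view shows every object clearly. The lane runs along rows 192-250 with its near end at column 265 and the posts at column 405. The greens are at (284,144) and (325,145), blue is at (366,90), and the green gauge tab is at (98,52).

```bash
cat >> h.py <<'E'
def rect(c,m,z):
    """min-area rect of largest blob of mask m, on plane z -> centre, long-axis angle from +y (deg, ccw), sizes"""
    k,l,st,ce=cv2.connectedComponentsWithStats(m)
    out=[]
    for i in range(1,k):
        if st[i,4]<60: continue
        p=np.argwhere(l==i)[:,::-1]
        w=np.array([ray(c,u,v,z)[:2] for u,v in p],np.float32)
        (cx,cy),(a,b),an=cv2.minAreaRect(w)
        if a>b: an-=90          # angle of long side b from +y
        an=(an+90)%180-90
        out.append((int(st[i,4]),ce[i].round().tolist(),round(cx,4),round(cy,4),round(max(a,b),4),round(min(a,b),4),round(an,1)))
    return out
def hsvm(c,lo,hi,box=None):
    m=cv2.inRange(cv2.cvtColor(c["pixels"],cv2.COLOR_RGB2HSV),lo,hi)
    if box:
        k=np.zeros_like(m);k[box[1]:box[3],box[0]:box[2]]=255;m&=k
    return m
E
python3 - <<'E'
from h import *
c=cam("wrist");px=c["pixels"]
hsv=cv2.cvtColor(px,cv2.COLOR_RGB2HSV)
for u,v in [(330,198),(330,220),(150,120),(120,55),(98,46),(98,60),(278,135),(355,82),(70,121),(160,183),(10,122),(110,120),(300,140)]: print((u,v),hsv[v,u],end=' ')
print()
m=hsvm(c,(85,30,100),(110,120,255),(255,170,400,270))
for side in (0,-1):
    P=[]
    for u in range(280,385,5):
        q=np.flatnonzero(m[:,u]); 
        if len(q): P.append(ray(c,u,q[side]+(0.5 if side else -.5),.006)[:2])
    P=np.array(P);k=np.polyfit(P[:,1],P[:,0],1);print("edge",k, np.abs(np.polyval(k,P[:,1])-P[:,0]).max())
# left end
P=[]
for v in range(195,245,4):
    q=np.flatnonzero(m[v]); P.append(ray(c,q[0],v,.006)[:2] if len(q) else (0,0))
print(np.array(P).round(4).tolist())
print("G",rect(c,hsvm(c,(45,110,60),(80,255,255),(60,30,360,165)),.02))
print("B",rect(c,hsvm(c,(105,150,60),(125,255,255),(0,30,400,165)),.025))
print("Y",rect(c,hsvm(c,(20,140,60),(34,255,255),(0,30,400,165)),.05))
print("W",rect(c,hsvm(c,(0,0,130),(180,40,255),(0,34,200,135)),.017))
E
```

```text
(330, 198) [ 83  33 184] (330, 220) [ 83  34 180] (150, 120) [ 87  11 205] (120, 55) [ 23  28 111] (98, 46) [61 89 60] (98, 60) [ 63 128  82] (278, 135) [ 49  32 199] (355, 82) [109 140 158] (70, 121) [ 67  11 205] (160, 183) [ 17 129 184] (10, 122) [108 176 161] (110, 120) [ 25 175  93] (300, 140) [62 52 73] 
edge [-0.14338266  0.66249772] 0.041148219806435904
edge [-0.14260169  0.70062261] 0.07423431702949457
[[0.6163, 0.1079], [0.6232, 0.1181], [0.63, 0.046], [0.0, 0.0], [0.6443, 0.1389], [0.6512, 0.0626], [0.6583, 0.0506], [0.6656, 0.0557], [0.6727, -0.0115], [0.68, 0.002], [0.6879, 0.187], [0.6949, 0.0101], [0.7024, 0.0151]]
G [(350, [88.0, 52.0], 0.4002, -0.2627, 0.027, 0.0242, -81.6), (360, [282.0, 142.0], 0.5295, 0.0091, 0.0439, 0.036, -10.3), (365, [323.0, 144.0], 0.532, 0.0721, 0.0438, 0.0362, 13.3)]
B [(380, [362.0, 90.0], 0.4532, 0.1306, 0.0427, 0.0353, 2.2), (210, [6.0, 121.0], 0.495, -0.4043, 0.0252, 0.02, 87.2)]
Y [(488, [108.0, 121.0], 0.4955, -0.231, 0.0425, 0.0232, -0.2)]
W [(913, [140.0, 51.0], 0.4013, -0.2124, 0.1104, 0.0286, 8.6), (945, [48.0, 52.0], 0.3988, -0.3441, 0.1066, 0.0292, 1.9), (791, [63.0, 122.0], 0.4965, -0.3457, 0.1049, 0.0281, -0.2), (775, [152.0, 122.0], 0.4969, -0.2105, 0.1108, 0.028, -0.2)]
```

Run:
```python
from h import *
c=cam("wrist");px=c["pixels"]
m=hsvm(c,(76,26,90),(100,90,255),(255,170,402,270))
m=cv2.morphologyEx(m,cv2.MORPH_OPEN,np.ones((3,3)))
for side in (0,-1):
    P=[]
    for u in range(280,385,5):
        q=np.flatnonzero(m[:,u]); 
        if len(q): P.append(ray(c,u,q[side]+(0.5 if side else -.5),.006)[:2])
    P=np.array(P);k=np.polyfit(P[:,1],P[:,0],1);print("edge",k, np.abs(np.polyval(k,P[:,1])-P[:,0]).max())
print(rect(c,m,.006))
P=[]
for v in range(195,245,4):
    q=np.flatnonzero(m[v]); 
    if len(q): P.append(ray(c,q[0],v,.006)[:2])
print(np.array(P).round(4).tolist())
# rails: dark in saturation/hue
hsv=cv2.cvtColor(px,cv2.COLOR_RGB2HSV)
for u in (290,370): print(u,[ (v,*hsv[v,u].tolist()) for v in range(200,245)])
```

```text
edge [-0.03818168  0.60914435] 0.0008162982199821922
edge [-0.03912472  0.71783486] 0.0009418266609911852
[(2278, [329.0, 197.0], 0.6201, 0.0864, 0.2374, 0.0284, 2.2), (2890, [329.0, 221.0], 0.6621, 0.0854, 0.2322, 0.0387, 2.3), (1703, [329.0, 243.0], 0.7021, 0.0868, 0.2317, 0.0246, 2.2)]
[[0.6158, -0.0317], [0.6227, -0.0321], [0.6297, -0.0308], [0.6367, -0.0312], [0.6437, 0.0582], [0.6509, -0.0303], [0.658, -0.0307], [0.6652, -0.0293], [0.6725, -0.0297], [0.6798, -0.0301], [0.6873, 0.16], [0.6947, -0.0274], [0.7022, -0.0278]]
290 [(200, 83, 32, 185), (201, 83, 32, 185), (202, 82, 32, 185), (203, 83, 33, 186), (204, 81, 33, 186), (205, 83, 33, 185), (206, 83, 32, 182), (207, 78, 27, 161), (208, 33, 16, 142), (209, 20, 25, 183), (210, 20, 24, 193), (211, 47, 12, 186), (212, 80, 28, 185), (213, 82, 32, 183), (214, 81, 33, 184), (215, 82, 32, 183), (216, 82, 32, 183), (217, 83, 33, 183), (218, 81, 33, 184), (219, 82, 32, 182), (220, 82, 32, 183), (221, 83, 32, 182), (222, 83, 32, 181), (223, 83, 34, 182), (224, 82, 32, 181), (225, 83, 34, 181), (226, 83, 32, 181), (227, 83, 34, 181), (2
[... 542 characters left out ...]
 (210, 83, 34, 179), (211, 81, 34, 181), (212, 83, 34, 180), (213, 83, 34, 179), (214, 84, 34, 179), (215, 83, 33, 179), (216, 84, 34, 179), (217, 84, 34, 179), (218, 85, 34, 178), (219, 85, 33, 177), (220, 84, 35, 177), (221, 83, 33, 177), (222, 84, 35, 177), (223, 85, 35, 177), (224, 84, 35, 177), (225, 85, 35, 177), (226, 85, 33, 176), (227, 83, 33, 177), (228, 84, 34, 178), (229, 83, 34, 173), (230, 83, 32, 128), (231, 40, 15, 102), (232, 19, 28, 175), (233, 19, 25, 190), (234, 33, 15, 183), (235, 79, 24, 178), (236, 82, 33, 178), (237, 83, 33, 178), (238, 84, 35, 177), (239, 84, 34, 178), (240, 83, 33, 177), (241, 83, 32, 177), (242, 83, 33, 178), (243, 83, 33, 178), (244, 83, 34, 178)]
```

Request:
carry_out --pt "-0.02 -0.05 -0.02 0 0 0.05 0" --pt "-0.05 -0.1 -0.05 0 0 0.1 0" --pt "-0.08 -0.15 -0.08 0 0 0.155 0" --pt "-0.1 -0.2 -0.11 0 0 0.155 0" --pt "-0.13 -0.25 -0.14 0 0 0.155 0" --pt "-0.15 -0.29 -0.17 0 0 0.155 0" --pt "-0.157 -0.31 -0.19 0 0 0.155 0" --pt "-0.157 -0.31 -0.19 0 0 0.155 0"

```text
time: 2.8
tool_pos: [0.4049, -0.2373, 0.1589]
tool_rot: [-0.001, -0.077, 0.997, 0.001]
force: [0.1, 1.0, -0.1]
grip_width: 1.001
grasp_force: 0.0
```

Run:
```python
from h import *
s=r.observe();print(s["tool_pos"],s["tool_rot"],s["joint_positions"][6])
c=cam("wrist");save(c,"w2")
print("G",rect(c,hsvm(c,(45,90,40),(80,255,255)),.049))
print("W",rect(c,hsvm(c,(0,0,120),(180,40,255)),.017))
```

```text
[ 0.40485141 -0.23731155  0.15886351] [-1.20246175e-03 -7.69249209e-02  9.97036018e-01  5.38110332e-04] 2.309883131076288
G [(868, [316.0, 200.0], 0.4038, -0.2421, 0.0286, 0.0221, -81.2), (64, [597.0, 328.0], 0.4865, 0.0395, 0.0198, 0.0045, -33.6)]
W [(113258, [271.0, 103.0], 0.3512, -0.3379, 0.7112, 0.2977, 31.5), (2863, [230.0, 179.0], 0.4059, -0.3393, 0.1182, 0.031, 1.3), (2701, [356.0, 193.0], 0.4018, -0.2123, 0.1102, 0.0283, 8.8), (5877, [501.0, 238.0], 0.4332, -0.0175, 0.1983, 0.0913, 2.1), (178, [153.0, 253.0], 0.4945, -0.3889, 0.0247, 0.017, 0.0), (646, [247.0, 275.0], 0.5027, -0.2995, 0.0297, 0.0262, 89.8), (365, [290.0, 277.0], 0.499, -0.2516, 0.0296, 0.0235, 88.4), (1773, [355.0, 287.0], 0.499, -0.1889, 0.0764, 0.0294, 0.2), (1576, [143.0, 384.0], 0.6556, -0.4097, 0.0719, 0.051, 8.8), (673, [498.0, 373.0], 0.581, -0.0036, 0.0544, 0.0242, 1.7), (755, [501.0, 392.0], 0.608, 0.0058, 0.0719, 0.022, 2.3)]
```

View pics/w2.png

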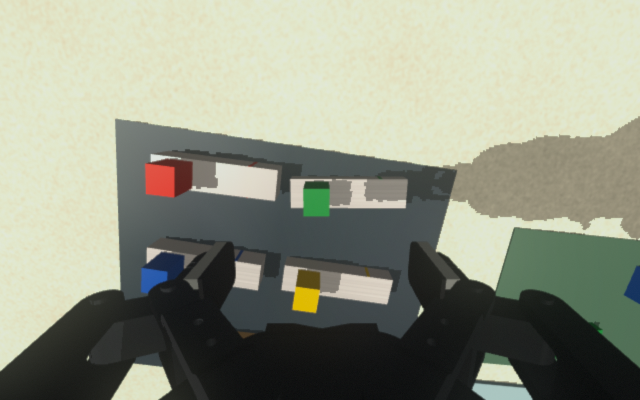

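Request:
carry_out --pt "0.001 -0.004 -0.05 0 0 0 0" --pt "0.001 -0.004 -0.09 0 0 0 0" --pt "0.001 -0.004 -0.119 0 0 0 0" --pt "0.001 -0.004 -0.119 0 0 0 0" --pt "0.001 -0.004 -0.119 0 0 0 1" --pt "0.001 -0.004 -0.119 0 0 0 1" --pt "0.001 -0.004 -0.119 0 0 0 1" --pt "0.001 -0.004 -0.119 0 0 0 1"

```text
time: 3.85
tool_pos: [0.4103, -0.2419, 0.0442]
tool_rot: [0.003, -0.078, 0.997, -0.001]
force: [1.6, 2.7, 18.3]
grip_width: 0.24
grasp_force: 58.1
```

Request:
carry_out --pt "0 0 0 0 0 0 1" --pt "0 0 0 0 0 0 1" --pt "0 0 0.05 0 0 0 1" --pt "0 0 0.08 0 0 0 1"

```text
time: 4.35
tool_pos: [0.4078, -0.2415, 0.1241]
tool_rot: [0.001, -0.078, 0.997, -0.001]
force: [0.6, 1.0, -2.3]
grip_width: 0.244
grasp_force: 60.4
```

Request:
carry_out --pt "0.02 0.03 0.01 0 0 -0.05 1" --pt "0.05 0.07 0.02 0 0 -0.117 1" --pt "0.085 0.11 0.02 0 0 -0.117 1" --pt "0.12 0.15 0.02 0 0 -0.117 1" --pt "0.155 0.19 0.02 0 0 -0.117 1" --pt "0.19 0.23 0.02 0 0 -0.117 1" --pt "0.225 0.27 0.01 0 0 -0.117 1" --pt "0.253 0.307 0 0 0 -0.117 1"

```text
time: 5.35
tool_pos: [0.6612, 0.0682, 0.1227]
tool_rot: [0.001, -0.02, 1.0, 0.0]
force: [0.8, 0.1, -1.6]
grip_width: 0.247
grasp_force: 60.3
```

Request:
carry_out --pt "0 0 -0.02 0 0 0 1" --pt "0 0 -0.04 0 0 0 1" --pt "0 0 -0.04 0 0 0 1"

```text
time: 5.72
tool_pos: [0.6579, 0.0641, 0.0797]
tool_rot: [-0.002, -0.018, 1.0, -0.0]
force: [-0.2, -0.4, -0.1]
grip_width: 0.243
grasp_force: 60.2
```

Run:
```python
from h import *
s=r.observe();print(s["tool_pos"],s["tool_rot"],s["joint_positions"][6],s["force"])
c=cam("wrist");save(c,"w3")
print("W",rect(c,hsvm(c,(0,0,120),(180,24,255)),.085-.042+.015))
```

```text
[0.65792117 0.06412523 0.07968342] [-1.71646829e-03 -1.82895429e-02  9.99831138e-01 -4.90899996e-04] 1.6669457212907277 [-0.17472392 -0.40939732 -0.1186236 ]
W [(67, [251.0, 14.0], 0.5476, 0.0283, 0.0058, 0.0036, 79.5), (409, [197.0, 150.0], 0.6108, 0.0033, 0.0228, 0.009, 0.8), (1049, [246.0, 190.0], 0.6277, 0.0251, 0.0691, 0.0064, 2.1), (71, [372.0, 190.0], 0.6264, 0.0896, 0.0145, 0.0021, 2.1), (184, [225.0, 256.0], 0.6653, 0.0145, 0.0409, 0.0036, 2.2), (232, [450.0, 256.0], 0.6611, 0.133, 0.0774, 0.003, 2.2)]
```

View pics/w3.png

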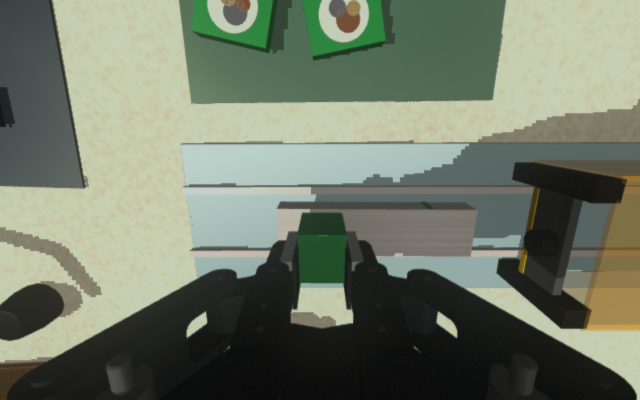

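Request:
carry_out --pt "0 0 -0.015 0 0 0 1" --pt "0 0 -0.03 0 0 0 1" --pt "0 0 -0.03 0 0 0 1" --pt "0 0 -0.03 0 0 0 1"

```text
time: 6.28
tool_pos: [0.6597, 0.0654, 0.0508]
tool_rot: [-0.0, -0.019, 1.0, -0.0]
force: [0.9, -0.4, -0.9]
grip_width: 0.24
grasp_force: 60.2
```

Request:
carry_out --pt "0 0 -0.0035 0 0 0 1" --pt "-0.0004 0.01 -0.0035 0 0 0 1" --pt "-0.0008 0.02 -0.0035 0 0 0 1" --pt "-0.0012 0.03 -0.0035 0 0 0 1" --pt "-0.0015 0.04 -0.0035 0 0 0 1" --pt "-0.0015 0.04 -0.0035 0 0 0 1"

```text
time: 7.02
tool_pos: [0.6591, 0.1065, 0.0484]
tool_rot: [0.001, -0.02, 1.0, 0.0]
force: [0.7, 0.4, 6.5]
grip_width: 0.243
grasp_force: 61.2
```

Request:
carry_out --pt "-0.0001 0.004 0 0 0 0 1" --pt "-0.0003 0.008 0 0 0 0 1" --pt "-0.0005 0.012 0 0 0 0 1" --pt "-0.0006 0.015 0 0 0 0 1" --pt "-0.0007 0.018 0 0 0 0 1" --pt "-0.0007 0.02 0 0 0 0 1" --pt "-0.0007 0.02 0 0 0 0 1"

```text
time: 7.9
tool_pos: [0.6584, 0.1247, 0.0484]
tool_rot: [0.001, -0.019, 1.0, -0.0]
force: [-1.2, -3.6, 6.0]
grip_width: 0.243
grasp_force: 61.3
```

Request:
carry_out --pt "-0.0002 0.005 0 0 0 0 1" --pt "-0.0004 0.01 0 0 0 0 1" --pt "-0.0005 0.014 0 0 0 0 1" --pt "-0.0005 0.014 0 0 0 0 1"

```text
time: 8.4
tool_pos: [0.6579, 0.1392, 0.0484]
tool_rot: [0.001, -0.019, 1.0, -0.0]
force: [1.4, -2.0, 5.6]
grip_width: 0.242
grasp_force: 61.2
```

Request:
carry_out --pt "-0.0003 0.008 0 0 0 0 1" --pt "-0.0006 0.016 0 0 0 0 1" --pt "-0.0006 0.016 0 0 0 0 1" --pt "-0.0003 0.008 0 0 0 0 1" --pt "0.0005 -0.012 0.001 0 0 0 1" --pt "0.0012 -0.032 0.001 0 0 0 1" --pt "0.0017 -0.046 0.001 0 0 0 1" --pt "0.0018 -0.048 0.001 0 0 0 1"

```text
time: 9.4
tool_pos: [0.659, 0.0889, 0.0484]
tool_rot: [-0.0, -0.018, 1.0, -0.001]
force: [0.6, -1.6, 0.8]
grip_width: 0.247
grasp_force: 60.6
```

Request:
carry_out --pt "0 -0.01 0.02 0 0 0 1" --pt "0 -0.02 0.05 0 0 0 1" --pt "-0.02 -0.05 0.08 0 0 0 1" --pt "-0.055 -0.09 0.09 0 0 0 1" --pt "-0.09 -0.13 0.09 0 0 0 1" --pt "-0.125 -0.17 0.09 0 0 0 1" --pt "-0.16 -0.21 0.09 0 0 0 1" --pt "-0.195 -0.25 0.09 0 0 0 1"

```text
time: 10.4
tool_pos: [0.4627, -0.1594, 0.1392]
tool_rot: [0.0, -0.019, 1.0, 0.0]
force: [0.7, -0.6, -2.0]
grip_width: 0.242
grasp_force: 60.4
```

Request:
carry_out --pt "-0.03 -0.04 0 0 0 0 1" --pt "-0.06 -0.08 0 0 0 0 1" --pt "-0.062 -0.085 0 0 0 0 1" --pt "-0.062 -0.085 0 0 0 0 1"

```text
time: 10.9
tool_pos: [0.4022, -0.2434, 0.1389]
tool_rot: [0.0, -0.019, 1.0, 0.0]
force: [0.4, 0.3, -0.9]
grip_width: 0.244
grasp_force: 60.3
```

Run:
```python
from h import *
s=r.observe();print(s["tool_pos"],s["tool_rot"],s["joint_positions"][6],s["force"],s["time"])
c=cam("wrist");save(c,"w4")
print("W",rect(c,hsvm(c,(0,0,110),(180,40,255)),.022))
print("Y",rect(c,hsvm(c,(20,140,60),(34,255,255)),.05))
```

```text
[ 0.40215251 -0.2434446   0.13889091] [ 3.55143134e-04 -1.87237087e-02  9.99824620e-01  1.62060209e-04] 2.2548525963235684 [ 0.38754661  0.33349032 -0.9236809 ] 10.9
W [(135425, [270.0, 128.0], 0.3951, -0.2991, 0.6454, 0.3443, 12.9), (207, [161.0, 283.0], 0.4865, -0.3844, 0.0377, 0.0158, 24.4), (328, [305.0, 295.0], 0.497, -0.2556, 0.027, 0.0126, 88.5), (173, [341.0, 297.0], 0.497, -0.2211, 0.0278, 0.0069, -80.8), (159, [450.0, 327.0], 0.5271, -0.1121, 0.0252, 0.0105, -44.0), (353, [565.0, 329.0], 0.5248, 0.001, 0.0269, 0.0267, 13.8), (305, [625.0, 333.0], 0.5275, 0.0617, 0.027, 0.0238, -72.0), (499, [624.0, 368.0], 0.5717, 0.0666, 0.0482, 0.0227, 2.2), (93, [636.0, 389.0], 0.596, 0.0947, 0.026, 0.0082, -54.9)]
Y [(1087, [324.0, 307.0], 0.4889, -0.2376, 0.042, 0.0228, -88.4)]
```

View pics/w4.png

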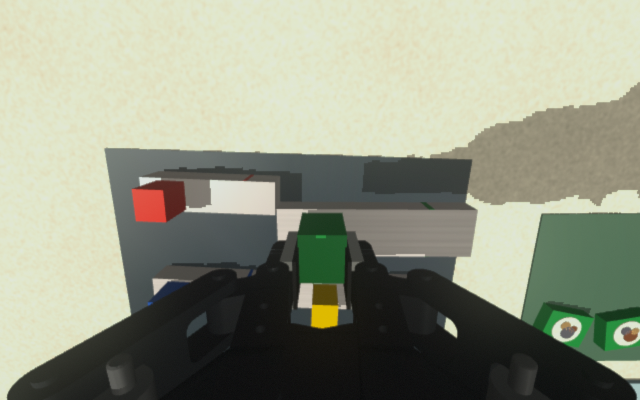

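Request:
carry_out --pt "0 0 -0.04 0 0 0 1" --pt "0 0 -0.075 0 0 0 1" --pt "0 0 -0.094 0 0 0 1" --pt "0 0 -0.0955 0 0 0 1" --pt "0 0 -0.0955 0 0 0 0.6" --pt "0 0 -0.0955 0 0 0 0.2" --pt "0 0 -0.0955 0 0 0 0" --pt "0 0 -0.0955 0 0 0 0"

```text
time: 11.95
tool_pos: [0.4021, -0.2434, 0.043]
tool_rot: [0.0, -0.019, 1.0, -0.0]
force: [-0.2, 0.9, 1.0]
grip_width: 0.993
grasp_force: 0.0
```

Request:
carry_out --pt "0 0 0.03 0 0 0 0" --pt "0 0 0.08 0 0 -0.02 0" --pt "0.03 0 0.12 0 0 -0.04 0" --pt "0.06 0 0.12 0 0 -0.042 0" --pt "0.075 0 0.12 0 0 -0.042 0" --pt "0.075 0 0.12 0 0 -0.042 0"

```text
time: 12.7
tool_pos: [0.4767, -0.2433, 0.1621]
tool_rot: [-0.001, 0.002, 1.0, 0.0]
force: [0.2, 0.1, 0.0]
grip_width: 0.998
grasp_force: 0.0
```

Run:
```python
from h import *
s=r.observe();print(s["tool_pos"],s["tool_rot"],s["joint_positions"][6],s["force"],s["time"])
c=cam("wrist");save(c,"w5")
print("W",rect(c,hsvm(c,(0,0,110),(180,40,255)),.022))
print("Y",rect(c,hsvm(c,(20,140,60),(34,255,255)),.05))
c=cam("top")
print("W",rect(c,hsvm(c,(0,0,110),(180,40,255),(360,190,470,285)),.022))
```

```text
[ 0.4767479  -0.24325159  0.1621086 ] [-7.53755703e-04  1.57484150e-03  9.99998470e-01  1.07490024e-04] 2.168064411641178 [0.22342564 0.1311053  0.04751157] 12.7
W [(97908, [225.0, 111.0], 0.3982, -0.3461, 0.7118, 0.2811, 26.0), (3443, [366.0, 103.0], 0.3966, -0.2125, 0.1089, 0.029, 2.3), (9526, [511.0, 246.0], 0.5472, -0.0329, 0.242, 0.1042, -36.8), (2701, [367.0, 212.0], 0.4961, -0.2076, 0.1111, 0.0291, -0.2), (441, [570.0, 243.0], 0.5276, 0.0018, 0.0275, 0.0265, -0.2), (298, [628.0, 244.0], 0.5305, 0.06, 0.0273, 0.0191, -74.5), (77, [450.0, 283.0], 0.5724, -0.1102, 0.0119, 0.0103, -0.1), (1399, [609.0, 313.0], 0.6082, 0.0546, 0.0803, 0.0284, 1.4), (905, [624.0, 339.0], 0.6366, 0.086, 0.0678, 0.032, -39.7), (125, [396.0, 333.0], 0.6334, -0.1668, 0.028, 0.0102, -0.1), (78, [247.0, 334.0], 0.6337, -0.3223, 0.0226, 0.0064, -0.1), (1866, [144.0, 380.0], 0.6929, -0.4551, 0.0734, 0.0637, 8.8), (1851, [499.0, 380.0], 0.6941, -0.0329, 0.0736, 0.0635, -9.6)]
Y [(904, [328.0, 220.0], 0.4936, -0.2372, 0.0318, 0.0219, 89.8)]
W [(190, [383.0, 239.0], 0.495, -0.1899, 0.0729, 0.0249, 0.7), (189, [384.0, 275.0], 0.3961, -0.1923, 0.0721, 0.0245, 0.6)]
```

Request:
carry_out --pt "0.019 0.005 -0.04 0 0 0 0" --pt "0.019 0.005 -0.08 0 0 0 0" --pt "0.019 0.005 -0.113 0 0 0 0" --pt "0.019 0.005 -0.113 0 0 0 0" --pt "0.019 0.005 -0.113 0 0 0 1" --pt "0.019 0.005 -0.113 0 0 0 1" --pt "0.019 0.005 -0.113 0 0 0 1" --pt "0.019 0.005 -0.113 0 0 0 1"

```text
time: 13.8
tool_pos: [0.4965, -0.2386, 0.0509]
tool_rot: [0.001, 0.002, 1.0, -0.0]
force: [-0.5, 1.2, 8.6]
grip_width: 0.24
grasp_force: 59.7
```

Request:
carry_out --pt "0 0 0 0 0 0 1" --pt "0 0 0 0 0 0 1" --pt "0 0 0.05 0 0 0 1" --pt "0 0 0.1 0 0 0 1"

```text
time: 14.3
tool_pos: [0.4954, -0.2383, 0.1509]
tool_rot: [-0.001, 0.002, 1.0, 0.0]
force: [1.2, -0.1, -1.1]
grip_width: 0.244
grasp_force: 59.5
```

Request:
carry_out --pt "0.02 0.03 0.0 0 0 0.035 1" --pt "0.04 0.07 0.0 0 0 0.035 1" --pt "0.065 0.11 0.0 0 0 0.035 1" --pt "0.09 0.15 0.0 0 0 0.035 1" --pt "0.115 0.19 0.0 0 0 0.035 1" --pt "0.14 0.24 -0.01 0 0 0.035 1" --pt "0.1655 0.283 -0.04 0 0 0.035 1" --pt "0.1655 0.283 -0.06 0 0 0.035 1"

```text
time: 15.3
tool_pos: [0.6621, 0.0509, 0.0881]
tool_rot: [-0.0, -0.019, 1.0, 0.001]
force: [0.1, -0.3, -1.7]
grip_width: 0.242
grasp_force: 59.4
```

Run:
```python
from h import *
s=r.observe();print(s["tool_pos"],s["tool_rot"],s["force"],s["time"])
c=cam("wrist");save(c,"w6")
```

```text
[0.66206916 0.05088688 0.08805315] [-2.60161161e-04 -1.92856614e-02  9.99812992e-01  1.40593536e-03] [ 0.10229619 -0.28883004 -1.7172955 ] 15.3
```

View pics/w6.png

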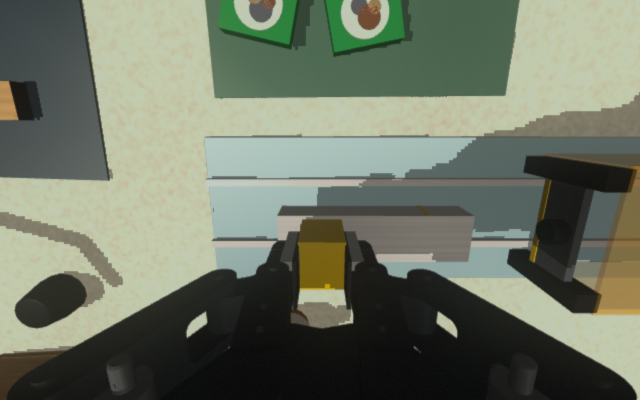

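Request:
carry_out --pt "0 0 -0.02 0 0 0 1" --pt "0 0 -0.035 0 0 0 1" --pt "-0.0004 0.01 -0.035 0 0 0 1" --pt "-0.0008 0.022 -0.035 0 0 0 1" --pt "-0.0013 0.034 -0.035 0 0 0 1" --pt "-0.0018 0.046 -0.035 0 0 0 1" --pt "-0.0022 0.058 -0.035 0 0 0 1" --pt "-0.0022 0.058 -0.035 0 0 0 1"

```text
time: 16.35
tool_pos: [0.659, 0.1044, 0.0548]
tool_rot: [-0.0, -0.017, 1.0, 0.0]
force: [-0.3, 0.2, -2.0]
grip_width: 0.24
grasp_force: 61.6
```

Request:
carry_out --pt "-0.0001 0.004 0 0 0 0 1" --pt "-0.0003 0.008 0 0 0 0 1" --pt "-0.0005 0.012 0 0 0 0 1" --pt "-0.0006 0.015 0 0 0 0 1" --pt "-0.0007 0.018 0 0 0 0 1" --pt "-0.0007 0.018 0 0 0 0 1" --pt "-0.0007 0.018 0 0 0 0 1"

```text
time: 17.23
tool_pos: [0.6587, 0.1136, 0.0553]
tool_rot: [-0.0, -0.013, 1.0, -0.003]
force: [-1.6, -15.6, 2.4]
grip_width: 0.244
grasp_force: 62.3
```

Request:
carry_out --pt "0.0003 -0.01 0 0 0 0 1" --pt "0.0006 -0.02 0 0 0 0 1" --pt "0.0006 -0.02 -0.002 0 0 0 1" --pt "0.0006 -0.02 -0.003 0 0 0 1" --pt "0.0006 -0.02 -0.003 0 0 0 1"

```text
time: 17.85
tool_pos: [0.6595, 0.0987, 0.0539]
tool_rot: [0.0, -0.015, 1.0, -0.001]
force: [-6.4, -5.7, 18.9]
grip_width: 0.241
grasp_force: 64.3
```

Request:
carry_out --pt "-0.0002 0.005 0 0 0 0 1" --pt "-0.0003 0.009 0 0 0 0 1" --pt "-0.0004 0.012 0 0 0 0 1" --pt "-0.0005 0.015 0 0 0 0 1" --pt "-0.0006 0.018 0 0 0 0 1" --pt "-0.0006 0.018 0 0 0 0 1"

```text
time: 18.6
tool_pos: [0.6607, 0.1137, 0.0539]
tool_rot: [0.002, -0.014, 1.0, -0.002]
force: [0.2, -12.1, 12.4]
grip_width: 0.242
grasp_force: 63.4
```

Run:
```python
from h import *
c=cam("scene")
p=proj(c,[.657,.195,.03]).astype(int);print(p)
im=c["pixels"][max(p[1]-50,0):p[1]+50,p[0]-70:p[0]+70]
cv2.imwrite("pics/s2.png",cv2.resize(im,None,fx=5,fy=5,interpolation=cv2.INTER_CUBIC)[:,:,::-1])
```

```text
[398 215]
```

View pics/s2.png

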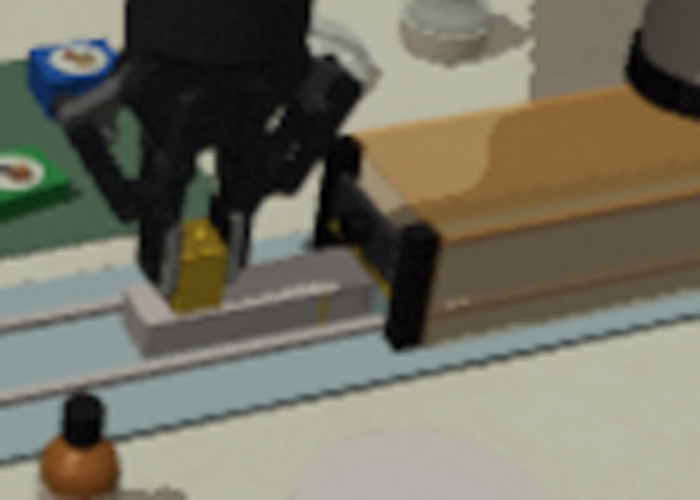

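The yellow gauge stops against the shutter face both times. On the second try it was pressed onto the lane floor and its nose was at Y≈0. So only the green blocks may be fed, and the yellow gauge goes back to the mat.

Request:
carry_out --pt "0.0004 -0.012 0.002 0 0 0 1" --pt "0.001 -0.03 0.005 0 0 0 1" --pt "0.0015 -0.05 0.03 0 0 0 1" --pt "0 -0.07 0.06 0 0 0 1" --pt "-0.02 -0.1 0.09 0 0 0 1" --pt "-0.045 -0.15 0.1 0 0 0 1" --pt "-0.07 -0.2 0.1 0 0 0 1" --pt "-0.1 -0.25 0.1 0 0 0 1"

```text
time: 19.65
tool_pos: [0.5575, -0.1335, 0.1521]
tool_rot: [0.0, -0.016, 1.0, 0.0]
force: [0.5, -0.7, -1.5]
grip_width: 0.244
grasp_force: 61.7
```

Request:
carry_out --pt "-0.03 -0.05 0 0 0 0 1" --pt "-0.06 -0.1 0 0 0 0 1" --pt "-0.063 -0.11 0 0 0 0 1" --pt "-0.063 -0.11 0 0 0 0 1"

```text
time: 20.15
tool_pos: [0.4951, -0.2423, 0.1519]
tool_rot: [0.0, -0.015, 1.0, 0.0]
force: [1.0, 0.9, -1.5]
grip_width: 0.244
grasp_force: 61.7
```

Run:
```python
from h import *
s=r.observe();print(s["tool_pos"],s["tool_rot"],s["force"],s["time"])
c=cam("wrist")
print("W",rect(c,hsvm(c,(0,0,110),(180,40,255)),.022))
c=cam("top");print("wood",rect(c,hsvm(c,(5,90,60),(25,255,255),(360,190,470,230)),.02))
```

```text
[ 0.49512268 -0.2422641   0.15193481] [ 1.10016417e-04 -1.45628567e-02  9.99893935e-01  1.74548566e-04] [ 1.02249497  0.91659529 -1.50699046] 20.15
W [(89054, [218.0, 126.0], 0.4371, -0.3556, 0.7149, 0.2935, 29.9), (3938, [370.0, 81.0], 0.3972, -0.2125, 0.109, 0.0289, 2.7), (18289, [491.0, 260.0], 0.5405, -0.0885, 0.3855, 0.1205, -18.4), (492, [579.0, 237.0], 0.5274, 0.0015, 0.0275, 0.0262, 1.7), (187, [635.0, 243.0], 0.5325, 0.0549, 0.0246, 0.0091, -72.5), (222, [448.0, 325.0], 0.6281, -0.1086, 0.0299, 0.0122, -36.3), (185, [194.0, 327.0], 0.6377, -0.3702, 0.0292, 0.0117, 39.9), (168, [321.0, 325.0], 0.6332, -0.2407, 0.0472, 0.006, 1.7), (2499, [600.0, 341.0], 0.6472, 0.0432, 0.1151, 0.0413, 1.7), (592, [627.0, 374.0], 0.6855, 0.0991, 0.0724, 0.0281, -42.0)]
wood [(180, [429.0, 204.0], 0.5973, -0.3103, 0.0595, 0.0254, 0.8), (368, [393.0, 205.0], 0.5917, -0.2119, 0.1214, 0.0225, 0.8)]
```

Request:
carry_out --pt "0 0 -0.04 0 0 0 1" --pt "0 0 -0.08 0 0 0 1" --pt "0 0 -0.1 0 0 0 1" --pt "0 0 -0.1015 0 0 0 1" --pt "0 0 -0.1015 0 0 0 0.6" --pt "0 0 -0.1015 0 0 0 0.2" --pt "0 0 -0.1015 0 0 0 0" --pt "0 0 -0.1015 0 0 0 0"

```text
time: 21.25
tool_pos: [0.4957, -0.2415, 0.0507]
tool_rot: [0.0, -0.016, 1.0, -0.0]
force: [-0.0, 0.5, 0.2]
grip_width: 0.994
grasp_force: 0.0
```

Request:
carry_out --pt "0 0 0.04 0 0 0 0" --pt "0 0 0.09 0 0 0 0" --pt "0 0.05 0.12 0 0 0 0" --pt "0.01 0.11 0.14 0 0 0 0.2" --pt "0.02 0.17 0.15 0 0 0 0.4" --pt "0.03 0.23 0.15 0 0 0.05 0.4" --pt "0.035 0.28 0.15 0 0 0.1 0.4" --pt "0.035 0.28 0.15 0 0 0.1 0.4"

```text
time: 22.25
tool_pos: [0.5306, 0.0436, 0.2003]
tool_rot: [0.0, -0.07, 0.998, 0.001]
force: [0.1, -0.1, 0.1]
grip_width: 0.599
grasp_force: 0.0
```

Run:
```python
from h import *
s=r.observe();print(s["tool_pos"],s["tool_rot"],s["force"],s["time"],s["grip_width"])
c=cam("wrist");save(c,"w7")
print("W",rect(c,hsvm(c,(0,0,110),(180,40,255)),.022)[:5])
print("G",rect(c,hsvm(c,(45,90,50),(75,255,255)),.012))
```

```text
[0.5305683  0.04355264 0.20029645] [ 4.14699236e-05 -6.95149840e-02  9.97580469e-01  9.34604186e-04] [ 0.14745299 -0.05252355  0.10991321] 22.25 0.5994265538955992
W [(2291, [88.0, 13.0], 0.4043, -0.2074, 0.1104, 0.0246, 8.0), (88636, [395.0, 140.0], 0.5197, 0.0378, 0.7395, 0.3215, 8.0), (75, [33.0, 97.0], 0.4823, -0.248, 0.035, 0.0028, 5.2), (4274, [114.0, 129.0], 0.5085, -0.1726, 0.143, 0.0596, 1.8), (433, [419.0, 121.0], 0.4527, 0.1326, 0.0285, 0.0282, 34.4)]
G [(665, [28.0, 7.0], 0.4027, -0.2586, 0.0465, 0.0142, 8.0), (818, [290.0, 177.0], 0.5302, 0.0081, 0.0448, 0.0383, -10.2), (813, [347.0, 187.0], 0.5325, 0.0722, 0.0452, 0.0384, 13.4)]
```

View pics/w7.png

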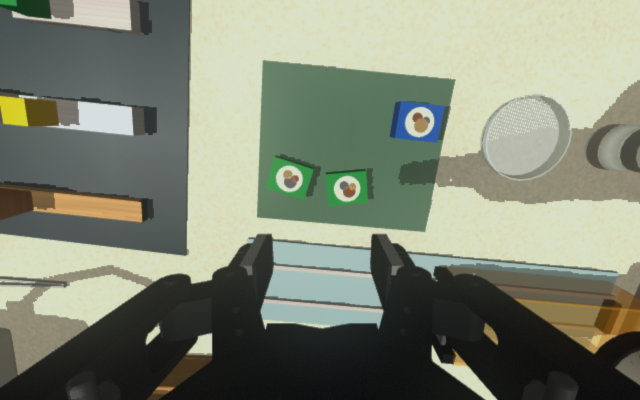

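Request:
carry_out --pt "0.002 0.0145 -0.04 0 0 0.05 0.4" --pt "0.002 0.0285 -0.09 0 0 0.095 0.4" --pt "0.002 0.0285 -0.13 0 0 0.095 0.4" --pt "0.002 0.0285 -0.16 0 0 0.095 0.4" --pt "0.002 0.0285 -0.172 0 0 0.095 0.4" --pt "0.002 0.0285 -0.172 0 0 0.095 0.4"

```text
time: 23.05
tool_pos: [0.5312, 0.066, 0.03]
tool_rot: [-0.001, -0.112, 0.994, 0.001]
force: [-10.0, -1.9, 22.7]
grip_width: 0.598
grasp_force: 11.0
```

Request:
carry_out --pt "0 0 0 0 0 0 0.7" --pt "0 0 0 0 0 0 1" --pt "0 0 0 0 0 0 1" --pt "0 0 0 0 0 0 1"

```text
time: 23.55
tool_pos: [0.5377, 0.0663, 0.0337]
tool_rot: [0.005, -0.112, 0.994, 0.001]
force: [-4.3, 0.5, 46.1]
grip_width: 0.003
grasp_force: 22.8
```

Request:
carry_out --pt "0 0 0.02 0 0 0 1" --pt "0 0 0.06 0 0 0 1" --pt "0 0 0.12 0 0 0 0.6" --pt "0 0 0.172 0 0 0 0.4" --pt "0 -0.02 0.172 0 0 0 0.4" --pt "0 -0.02 0.172 0 0 0 0.4"

```text
time: 24.3
tool_pos: [0.5327, 0.0446, 0.2017]
tool_rot: [0.001, -0.111, 0.994, -0.0]
force: [-0.7, -0.0, 0.1]
grip_width: 0.596
grasp_force: 0.0
```

Run:
```python
from h import *
s=r.observe();print(s["tool_pos"],s["tool_rot"],s["force"],s["time"],s["grip_width"])
c=cam("wrist");save(c,"w8")
print("G",rect(c,hsvm(c,(45,90,50),(75,255,255)),.012))
c=cam("top");save(c,"t8")
```

```text
[0.53270278 0.04456296 0.2016866 ] [ 9.27128815e-04 -1.10731381e-01  9.93849927e-01 -1.54884790e-04] [-0.66573482 -0.01789689  0.11009265] 24.3 0.5964651671353454
G [(820, [290.0, 172.0], 0.5303, 0.0081, 0.0451, 0.0381, -9.8), (817, [350.0, 186.0], 0.5316, 0.0763, 0.0452, 0.0388, 17.4)]
```

View pics/w8.png

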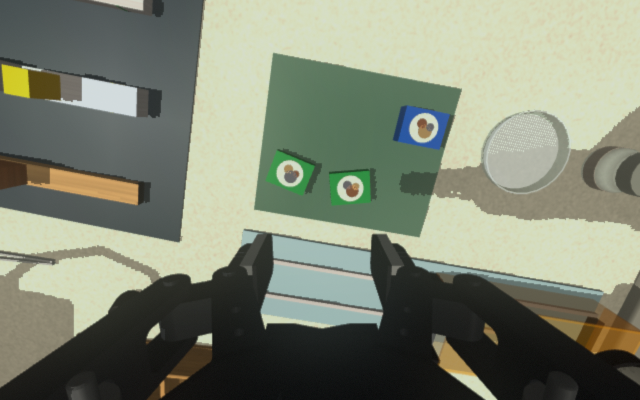

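Request:
carry_out --pt "-0.001 0.015 -0.05 0 0 0.05 0.35" --pt "-0.001 0.03 -0.1 0 0 0.082 0.35" --pt "-0.001 0.0317 -0.13 0 0 0.082 0.35" --pt "-0.001 0.0317 -0.14 0 0 0.082 0.35" --pt "-0.001 0.0317 -0.14 0 0 0.082 0.35" --pt "-0.001 0.0317 -0.14 0 0 0.082 0.35" --pt "-0.001 0.0317 -0.14 0 0 0.082 0.35"

```text
time: 25.28
tool_pos: [0.5323, 0.0788, 0.0615]
tool_rot: [0.001, -0.153, 0.988, 0.0]
force: [0.1, -0.2, 1.1]
grip_width: 0.647
grasp_force: 0.0
```

Run:
```python
from h import *
s=r.observe();print(s["tool_pos"],2*s["tool_rot"][1],s["force"],s["time"],s["grip_width"])
c=cam("wrist");save(c,"w9")
print("G",rect(c,hsvm(c,(45,90,50),(75,255,255)),.012))
```

```text
[0.53227838 0.07875173 0.06153833] -0.3066733034221066 [ 0.08090335 -0.24842516  1.06590341] 25.275 0.6469799083533216
G [(2914, [215.0, 188.0], 0.5298, 0.0083, 0.0462, 0.0405, -10.3), (2586, [318.0, 221.0], 0.5315, 0.076, 0.0453, 0.0398, 17.7)]
```

View pics/w9.png

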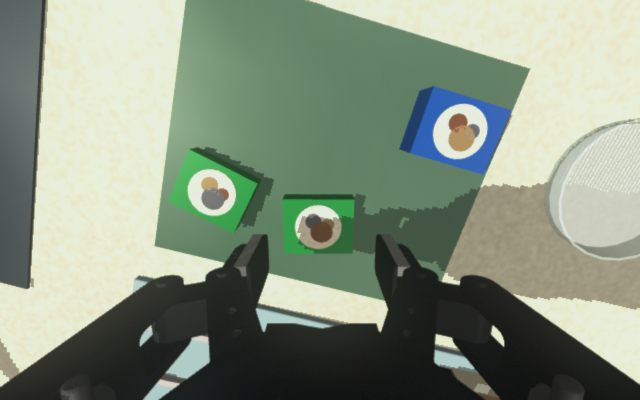

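Request:
carry_out --pt "-0.001 -0.0025 0 0 0 0 0.35" --pt "-0.001 -0.0025 -0.015 0 0 0 0.35" --pt "-0.001 -0.0025 -0.03 0 0 0 0.35" --pt "-0.001 -0.0025 -0.042 0 0 0 0.35" --pt "-0.001 -0.0025 -0.042 0 0 0 0.35" --pt "-0.001 -0.0025 -0.042 0 0 0 0.35"

```text
time: 26.08
tool_pos: [0.5302, 0.0761, 0.0177]
tool_rot: [-0.0, -0.153, 0.988, -0.0]
force: [-0.2, 0.2, 0.1]
grip_width: 0.649
grasp_force: 0.0
```

Request:
carry_out --pt "0 0 0.001 0 0 0 0.5" --pt "0 0 0.002 0 0 0 1" --pt "0 0 0.002 0 0 0 1" --pt "0 0 0.002 0 0 0 1" --pt "0 0 0.002 0 0 0 1"

```text
time: 26.7
tool_pos: [0.5305, 0.0762, 0.0204]
tool_rot: [-0.0, -0.153, 0.988, 0.0]
force: [-0.4, 0.4, -1.7]
grip_width: 0.492
grasp_force: 63.3
```

Request:
carry_out --pt "0 0 0.02 0 0 0 1" --pt "0 0 0.06 0 0 0 1" --pt "0 0 0.06 0 0 0 1" --pt "0 0 0.06 0 0 0 1"

```text
time: 27.2
tool_pos: [0.5303, 0.0763, 0.0802]
tool_rot: [-0.0, -0.154, 0.988, 0.0]
force: [-0.5, 0.5, -0.6]
grip_width: 0.496
grasp_force: 63.3
```

Run:
```python
from h import *
s=r.observe();print(s["tool_pos"],2*s["tool_rot"][1],s["force"],s["time"],s["grip_width"])
c=cam("wrist");save(c,"w10")
print("G",rect(c,hsvm(c,(45,90,40),(75,255,255)),.012),rect(c,hsvm(c,(45,90,40),(75,255,255)),.07))
```

```text
[0.53028836 0.0763019  0.080171  ] -0.30703644169703326 [-0.52831941  0.49251446 -0.64963237] 27.2 0.49623801995915817
G [(2339, [228.0, 186.0], 0.5299, 0.0082, 0.0458, 0.0401, -10.0), (4133, [321.0, 252.0], 0.5599, 0.0857, 0.0663, 0.0596, 17.7)] [(2339, [228.0, 186.0], 0.5114, 0.0228, 0.032, 0.028, -10.0), (4133, [321.0, 252.0], 0.5323, 0.0769, 0.0463, 0.0416, 17.7)]
```

Request:
carry_out --pt "0.02 0.005 0 0 0 -0.1 1" --pt "0.045 0.01 0 0 0 -0.2 1" --pt "0.075 0.015 0 0 0 -0.268 1" --pt "0.105 0.02 0 0 0 -0.268 1" --pt "0.129 0.0285 -0.01 0 0 -0.268 1" --pt "0.129 0.0285 -0.03 0 0 -0.268 1" --pt "0.129 0.0285 -0.03 0 0 -0.268 1" --pt "0.129 0.0285 -0.03 0 0 -0.268 1"

```text
time: 28.25
tool_pos: [0.6586, 0.1042, 0.0501]
tool_rot: [-0.001, -0.02, 1.0, -0.0]
force: [0.6, -0.6, 0.4]
grip_width: 0.496
grasp_force: 63.4
```

Run:
```python
from h import *
s=r.observe();print(s["tool_pos"],2*s["tool_rot"][1],s["force"],s["time"],s["grip_width"], .6635-.0386*s["tool_pos"][1])
c=cam("wrist");save(c,"w11")
z=s["tool_pos"][2]-.0184+.013
print(rect(c,hsvm(c,(45,90,40),(75,255,255)),z))
```

```text
[0.65857668 0.10416911 0.05007707] -0.039609514818926175 [ 0.64447298 -0.61668162  0.36262004] 28.25 0.4957444962997938 0.6594790725079016
[(2102, [146.0, 13.0], 0.5567, 0.0267, 0.042, 0.012, 2.3), (3906, [322.0, 254.0], 0.6586, 0.1042, 0.0448, 0.0396, 2.3)]
```

Request:
carry_out --pt "-0.0005 0 -0.015 0 0 0 1" --pt "-0.0005 0 -0.025 0 0 0 1" --pt "-0.0005 0 -0.0265 0 0 0 1" --pt "-0.0005 0 -0.0265 0 0 0 1"

```text
time: 28.8
tool_pos: [0.6587, 0.1047, 0.0234]
tool_rot: [-0.0, -0.02, 1.0, 0.0]
force: [0.3, 0.2, 0.3]
grip_width: 0.498
grasp_force: 63.4
```

Request:
carry_out --pt "0 0 0 0 0 0 0.7" --pt "0 0 0 0 0 0 0.3" --pt "0 0 0 0 0 0 0.2" --pt "0 0 0.03 0 0 0 0.1" --pt "0 0 0.08 0 0 0 0" --pt "0 -0.03 0.13 0 0 0 0" --pt "-0.01 -0.08 0.175 0 0 0 0" --pt "-0.02 -0.13 0.175 0 0 0 0"

```text
time: 29.8
tool_pos: [0.6408, -0.026, 0.2027]
tool_rot: [0.003, -0.021, 1.0, 0.0]
force: [-0.2, -1.2, -1.2]
grip_width: 0.996
grasp_force: 0.0
```

Request:
carry_out --pt "-0.01 -0.055 0 0 0 -0.02 0" --pt "-0.02 -0.11 0 0 0 -0.04 0" --pt "-0.03 -0.165 0 0 0 -0.04 0" --pt "-0.04 -0.22 0 0 0 -0.04 0" --pt "-0.047 -0.27 0 0 0 -0.04 0" --pt "-0.047 -0.27 0 0 0 -0.04 0" --pt "-0.047 -0.27 0 0 0 -0.04 0"

```text
time: 30.68
tool_pos: [0.5921, -0.2948, 0.1987]
tool_rot: [-0.0, 0.0, 1.0, 0.0]
force: [1.2, 1.5, -0.0]
grip_width: 1.005
grasp_force: 0.0
```

Run:
```python
from h import *
s=r.observe();print(s["tool_pos"],2*s["tool_rot"][1],s["joint_positions"][6],s["time"],s["grip_width"])
c=cam("wrist");save(c,"w12")
hsv=cv2.cvtColor(c["pixels"],cv2.COLOR_RGB2HSV)
for z in (.013,.049):print("wood",rect(c,hsvm(c,(3,70,50),(25,255,255)),z))
c=cam("top");
print("G",rect(c,hsvm(c,(45,90,40),(75,255,255),(250,150,420,260)),.018))
```

```text
[ 0.59208037 -0.294789    0.19871141] 4.453438029728872e-05 2.1894026978075165 30.675 1.004635892929045
wood [(966, [383.0, 85.0], 0.4915, -0.2335, 0.0312, 0.0298, 2.7), (129, [617.0, 121.0], 0.5273, 0.012, 0.0181, 0.0094, -23.3), (4607, [359.0, 186.0], 0.5981, -0.2475, 0.191, 0.0359, 1.5), (359, [603.0, 327.0], 0.7768, 0.0599, 0.0445, 0.0178, -41.9), (1832, [499.0, 380.0], 0.8539, -0.0503, 0.0838, 0.0754, 0.0)]
wood [(966, [383.0, 85.0], 0.4957, -0.2406, 0.0276, 0.0263, 2.7), (129, [617.0, 121.0], 0.5273, -0.0236, 0.016, 0.0083, -23.3), (4607, [359.0, 186.0], 0.5899, -0.253, 0.1688, 0.0317, 1.5), (359, [603.0, 327.0], 0.7478, 0.0187, 0.0394, 0.0157, -41.9), (1832, [499.0, 380.0], 0.816, -0.0787, 0.0741, 0.0667, 0.0)]
G [(88, [281.0, 180.0], 0.661, 0.105, 0.0393, 0.0341, 1.0), (86, [315.0, 227.0], 0.5295, 0.0083, 0.0432, 0.0355, -10.6)]
```

Run:
```python
from h import *
im=cv2.imread("pics/w12.png")[:,:,::-1]
hsv=cv2.cvtColor(np.ascontiguousarray(im),cv2.COLOR_RGB2HSV)
print([(u,*hsv[186,u].tolist()) for u in range(260,460,5)])
print([(v,*hsv[v,310].tolist()) for v in range(160,225,3)])
```

```text
[(260, 86, 24, 84), (265, 90, 22, 82), (270, 96, 31, 82), (275, 90, 22, 80), (280, 18, 128, 219), (285, 13, 165, 156), (290, 13, 170, 184), (295, 13, 168, 165), (300, 13, 167, 165), (305, 13, 167, 163), (310, 13, 167, 162), (315, 13, 167, 162), (320, 13, 167, 162), (325, 13, 170, 168), (330, 13, 167, 168), (335, 13, 168, 167), (340, 13, 169, 166), (345, 16, 132, 124), (350, 18, 126, 121), (355, 17, 127, 122), (360, 17, 129, 121), (365, 17, 131, 196), (370, 17, 131, 196), (375, 17, 131, 195), (380, 17, 130, 196), (385, 17, 133, 196), (390, 17, 131, 198), (395, 17, 133, 198), (400, 17, 132, 199), (405, 17, 132, 201), (410, 17, 133, 202), (415, 17, 133, 204), (420, 17, 132, 205), (425, 17, 131, 204), (430, 17, 131, 206), (435, 17, 132, 208), (440, 17, 130, 208), (445, 17, 132, 210), (450, 17, 130, 202), (455, 94, 23, 79)]
[(160, 97, 29, 78), (163, 94, 26, 79), (166, 90, 26, 78), (169, 94, 26, 78), (172, 80, 15, 50), (175, 16, 122, 88), (178, 14, 141, 67), (181, 14, 139, 68), (184, 13, 167, 153), (187, 13, 167, 162), (190, 13, 166, 163), (193, 13, 167, 163), (196, 13, 164, 163), (199, 13, 166, 163), (202, 13, 166, 163), (205, 14, 98, 115), (208, 90, 19, 79), (211, 86, 25, 81), (214, 90, 22, 80), (217, 90, 19, 80), (220, 90, 19, 80), (223, 81, 22, 81)]
```

View pics/w12.png

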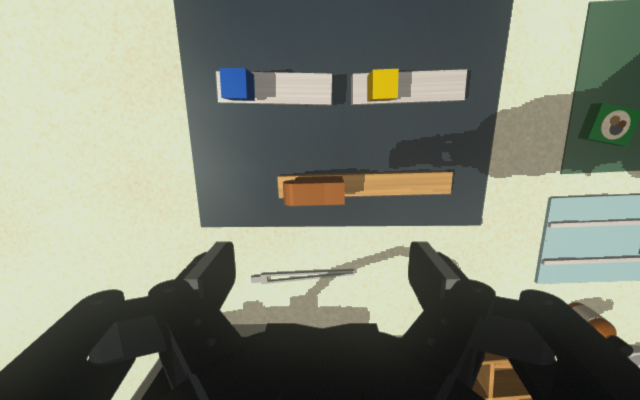

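The stick lies at columns 278-453. Its handle top spans columns 285-344 and rows 183-204.

Run:
```python
from h import *
c=cam("wrist")
print(ray(c,314.5,193.8,.049),ray(c,278,187,.013),ray(c,453.5,183,.013),r.observe()["tool_pos"])
```

```text
[ 0.59596858 -0.30006917  0.049     ] [ 0.59732601 -0.34093572  0.013     ] [ 0.59235522 -0.14893364  0.013     ] [ 0.5926841  -0.29334992  0.19872831]
```

Request:
carry_out --pt "0.0035 -0.004 -0.05 0 0 0.026 0" --pt "0.0035 -0.004 -0.1 0 0 0.026 0" --pt "0.0035 -0.004 -0.14 0 0 0.026 0" --pt "0.0035 -0.004 -0.166 0 0 0.026 0" --pt "0.0035 -0.004 -0.166 0 0 0.026 0" --pt "0.0035 -0.004 -0.166 0 0 0.026 1" --pt "0.0035 -0.004 -0.166 0 0 0.026 1" --pt "0.0035 -0.004 -0.166 0 0 0.026 1"

```text
time: 31.82
tool_pos: [0.5967, -0.2996, 0.0348]
tool_rot: [0.001, -0.013, 1.0, -0.0]
force: [0.5, 0.5, 6.1]
grip_width: 0.576
grasp_force: 63.3
```

Request:
carry_out --pt "0 0 0 0 0 0 1" --pt "0 0 0 0 0 0 1" --pt "0 0 0.04 0 0 0 1" --pt "0 0 0.08 0 0 0 1" --pt "0 0 0.08 0 0 0 1" --pt "0 0 0.08 0 0 0 1"

```text
time: 32.58
tool_pos: [0.5954, -0.299, 0.113]
tool_rot: [0.0, -0.013, 1.0, 0.0]
force: [0.1, -0.4, -0.6]
grip_width: 0.575
grasp_force: 62.5
```

Request:
carry_out --pt "0.015 0.04 0 0 0 0.0126 1" --pt "0.03 0.09 0 0 0 0.0126 1" --pt "0.05 0.14 0 0 0 0.0126 1" --pt "0.065 0.19 0 0 0 0.0126 1" --pt "0.0714 0.214 -0.02 0 0 0.0126 1" --pt "0.0714 0.214 -0.055 0 0 0.0126 1" --pt "0.0714 0.214 -0.055 0 0 0.0126 1" --pt "0.0714 0.214 -0.055 0 0 0.0126 1"

```text
time: 33.58
tool_pos: [0.6666, -0.0868, 0.0581]
tool_rot: [-0.0, -0.018, 1.0, -0.0]
force: [0.5, -0.6, -0.6]
grip_width: 0.577
grasp_force: 62.4
```

Run:
```python
from h import *
s=r.observe();print(s["tool_pos"],2*s["tool_rot"][1],s["grip_width"],s["time"],.6635-.0386*s["tool_pos"][1])
c=cam("wrist");save(c,"w13")
z=s["tool_pos"][2]-.0328+.011
print("wood",rect(c,hsvm(c,(10,70,50),(25,255,255)),z))
print("G",rect(c,hsvm(c,(45,90,40),(75,255,255)),.018))
```

```text
[ 0.6666267  -0.08677467  0.05805263] -0.03699825403675363 0.5770853370373004 33.575 0.6668495021594596
wood [(19884, [394.0, 248.0], 0.6737, -0.0365, 0.1901, 0.0508, 2.2), (123, [636.0, 241.0], 0.6584, 0.083, 0.0115, 0.0042, -72.2), (264, [481.0, 390.0], 0.7628, 0.0178, 0.023, 0.0074, -44.9), (266, [164.0, 390.0], 0.7687, -0.183, 0.0269, 0.0075, 40.8)]
G [(2398, [510.0, 17.0], 0.5484, 0.0023, 0.0499, 0.0165, 2.1), (2017, [610.0, 228.0], 0.6598, 0.0903, 0.045, 0.0326, -77.3)]
```

Request:
carry_out --pt "0 0 -0.012 0 0 0 1" --pt "0 0 -0.019 0 0 0 1" --pt "-0.0004 0.01 -0.019 0 0 0 1" --pt "-0.0008 0.022 -0.019 0 0 0 1" --pt "-0.0012 0.034 -0.019 0 0 0 1" --pt "-0.0018 0.046 -0.019 0 0 0 1" --pt "-0.0022 0.056 -0.019 0 0 0 1" --pt "-0.0023 0.06 -0.019 0 0 0 1"

```text
time: 34.62
tool_pos: [0.6646, -0.0241, 0.0389]
tool_rot: [-0.0, -0.02, 1.0, 0.0]
force: [-0.1, -0.6, -0.2]
grip_width: 0.578
grasp_force: 62.7
```

Run:
```python
from h import *
s=r.observe();print(s["tool_pos"],2*s["tool_rot"][1],s["grip_width"],s["time"],.6635-.0386*s["tool_pos"][1])
c=cam("top")
print("G",rect(c,hsvm(c,(45,90,40),(75,255,255),(240,150,420,260)),.018))
```

```text
[ 0.66458462 -0.02409652  0.03887023] -0.039856269652923666 0.5781442268409088 34.625 0.6644301258358631
G []
```

Request:
carry_out --pt "-0.0004 0.01 0 0 0 0 1" --pt "-0.0008 0.02 0 0 0 0 1" --pt "-0.0012 0.03 0 0 0 0 1" --pt "-0.0015 0.04 0 0 0 0 1" --pt "-0.0019 0.05 0 0 0 0 1" --pt "-0.0023 0.06 0 0 0 0 1"

```text
time: 35.42
tool_pos: [0.6623, 0.0354, 0.0389]
tool_rot: [0.0, -0.019, 1.0, 0.0]
force: [0.1, -0.4, -0.5]
grip_width: 0.573
grasp_force: 62.7
```

Request:
carry_out --pt "-0.0005 0.012 0 0 0 0 1" --pt "-0.001 0.025 0 0 0 0 1" --pt "-0.0015 0.038 0 0 0 0 1" --pt "-0.002 0.051 0 0 0 0 1" --pt "-0.0025 0.064 0 0 0 0 1" --pt "-0.003 0.077 0 0 0 0 1" --pt "-0.0033 0.087 0 0 0 0 1" --pt "-0.0035 0.09 0 0 0 0 1"

```text
time: 36.42
tool_pos: [0.6588, 0.1257, 0.0389]
tool_rot: [0.0, -0.02, 1.0, 0.0]
force: [0.7, -0.9, -0.4]
grip_width: 0.574
grasp_force: 62.7
```

Run:
```python
from h import *
s=r.observe();print(s["tool_pos"],2*s["tool_rot"][1],s["grip_width"],s["time"],.6635-.0386*s["tool_pos"][1])
for n in("wrist","scene"):
    c=cam(n);save(c,n+"14")
    print(n,rect(c,hsvm(c,(35,70,30),(75,255,255)),.018), proj(c,[.653,.295,.012]))
```

```text
[0.65878576 0.12566927 0.03889086] -0.03967551935954957 0.573851315289678 36.425 0.6586491663251203
wrist [(1787, [103.0, 9.0], 0.5516, 0.0191, 0.0513, 0.0098, 2.3)] [622.71085633 242.49507927]
scene [(131, [195.0, 181.0], 0.3705, -0.2449, 0.0768, 0.0219, -86.4), (208, [305.0, 205.0], 0.5427, 0.0053, 0.0589, 0.0471, 77.4), (90, [438.0, 216.0], 0.6614, 0.2902, 0.0437, 0.035, 2.7)] [436.40790414 214.35285526]
```

Request:
carry_out --pt "0.0008 -0.02 0.001 0 0 0 1" --pt "0.002 -0.05 0.001 0 0 0 1" --pt "0.0035 -0.09 0.001 0 0 0 1" --pt "0.005 -0.13 0.001 0 0 0 1" --pt "0.0065 -0.17 0.001 0 0 0 1" --pt "0.0075 -0.2 0.005 0 0 0 1" --pt "0.008 -0.22 0.03 0 0 0 1" --pt "0.0 -0.24 0.07 0 0 0 1"

```text
time: 37.52
tool_pos: [0.6574, -0.1182, 0.1084]
tool_rot: [-0.001, -0.018, 1.0, -0.0]
force: [0.9, 0.0, -0.5]
grip_width: 0.578
grasp_force: 62.6
```

Request:
carry_out --pt "-0.015 -0.05 0.005 0 0 0 1" --pt "-0.03 -0.1 0.005 0 0 -0.013 1" --pt "-0.05 -0.15 0.005 0 0 -0.013 1" --pt "-0.063 -0.185 0 0 0 -0.013 1" --pt "-0.063 -0.185 -0.03 0 0 -0.013 1" --pt "-0.063 -0.185 -0.05 0 0 -0.013 1" --pt "-0.063 -0.185 -0.05 0 0 -0.013 1" --pt "-0.063 -0.185 -0.05 0 0 -0.013 1"

```text
time: 38.52
tool_pos: [0.5963, -0.3002, 0.0595]
tool_rot: [0.0, -0.013, 1.0, -0.0]
force: [0.8, 0.2, -0.5]
grip_width: 0.577
grasp_force: 62.7
```

Request:
carry_out --pt "0 0 -0.015 0 0 0 1" --pt "0 0 -0.0245 0 0 0 1" --pt "0 0 -0.025 0 0 0 1" --pt "0 0 -0.025 0 0 0 0.6" --pt "0 0 -0.025 0 0 0 0.2" --pt "0 0 -0.025 0 0 0 0" --pt "0 0 0.02 0 0 0 0" --pt "0 0 0.08 0 0 0 0"

```text
time: 39.52
tool_pos: [0.5948, -0.2997, 0.1383]
tool_rot: [-0.002, -0.013, 1.0, 0.001]
force: [0.9, -1.0, 0.6]
grip_width: 0.998
grasp_force: 0.0
```

Request:
carry_out --pt "-0.01 0.05 0.01 0 0 -0.05 0" --pt "-0.02 0.1 0.01 0 0 -0.1 0.1" --pt "-0.035 0.15 0.01 0 0 -0.15 0.3" --pt "-0.045 0.2 0.01 0 0 -0.2 0.3" --pt "-0.055 0.25 0 0 0 -0.2 0.3" --pt "-0.066 0.3 0 0 0 -0.2 0.3" --pt "-0.066 0.308 0 0 0 -0.2 0.3" --pt "-0.066 0.308 0 0 0 -0.2 0.3"

```text
time: 40.52
tool_pos: [0.53, 0.0079, 0.1389]
tool_rot: [0.0, 0.086, 0.996, -0.0]
force: [0.5, -1.4, 0.5]
grip_width: 0.705
grasp_force: 0.0
```

Request:
carry_out --pt "0 0 -0.03 0 0 0 0.3" --pt "0 0 -0.06 0 0 0 0.3" --pt "0 0 -0.06 0 0 0 0.3" --pt "0 0 -0.06 0 0 0 0.3" --pt "0 0 -0.06 0 0 0 0.3"

```text
time: 41.15
tool_pos: [0.5307, 0.0072, 0.0801]
tool_rot: [0.001, 0.087, 0.996, 0.0]
force: [-0.7, 0.6, 0.5]
grip_width: 0.704
grasp_force: 0.0
```

Run:
```python
from h import *
s=r.observe();print(s["tool_pos"],2*s["tool_rot"][1],s["grip_width"],s["time"])
c=cam("wrist");save(c,"w15")
print("G",rect(c,hsvm(c,(45,90,40),(75,255,255)),.012))
```

```text
[0.5307114  0.00718987 0.08006886] 0.17476804924053085 0.7041274611681204 41.15
G [(2110, [323.0, 214.0], 0.5298, 0.0083, 0.0453, 0.0397, -10.0)]
```

Request:
carry_out --pt "0 0.001 -0.03 0 0 0 0.3" --pt "0 0.001 -0.055 0 0 0 0.3" --pt "0 0.001 -0.061 0 0 0 0.3" --pt "0 0.001 -0.061 0 0 0 0.3" --pt "0 0.001 -0.06 0 0 0 0.6" --pt "0 0.001 -0.06 0 0 0 1" --pt "0 0.001 -0.06 0 0 0 1" --pt "0 0.001 -0.06 0 0 0 1"

```text
time: 42.2
tool_pos: [0.5306, 0.0087, 0.0202]
tool_rot: [0.001, 0.087, 0.996, 0.0]
force: [-0.8, -0.5, 7.5]
grip_width: 0.497
grasp_force: 61.6
```

Request:
carry_out --pt "0 0 0 0 0 0 1" --pt "0 0 0.02 0 0 0 1" --pt "0 0 0.06 0 0 0 1" --pt "0 0 0.06 0 0 0 1"

```text
time: 42.7
tool_pos: [0.5319, 0.0087, 0.0819]
tool_rot: [0.003, 0.087, 0.996, 0.001]
force: [-0.4, 1.0, 0.1]
grip_width: 0.494
grasp_force: 61.0
```

Request:
carry_out --pt "0.02 0.015 0 0 0 0.08 1" --pt "0.045 0.035 0 0 0 0.16 1" --pt "0.075 0.055 0 0 0 0.2134 1" --pt "0.105 0.08 0 0 0 0.2134 1" --pt "0.1283 0.096 -0.01 0 0 0.2134 1" --pt "0.1283 0.096 -0.03 0 0 0.2134 1" --pt "0.1283 0.096 -0.03 0 0 0.2134 1" --pt "0.1283 0.096 -0.03 0 0 0.2134 1"

```text
time: 43.7
tool_pos: [0.6574, 0.1036, 0.049]
tool_rot: [-0.0, -0.019, 1.0, -0.0]
force: [-0.8, -0.2, -0.5]
grip_width: 0.497
grasp_force: 61.0
```

Run:
```python
from h import *
s=r.observe();print(s["tool_pos"],2*s["tool_rot"][1],s["grip_width"],s["time"])
c=cam("wrist");z=s["tool_pos"][2]-.0184+.013
print(rect(c,hsvm(c,(45,90,40),(75,255,255)),z))
```

```text
[0.65738665 0.1035816  0.04895663] -0.03787729579579788 0.49657341830588975 43.7
[(3852, [323.0, 251.0], 0.6553, 0.1035, 0.0447, 0.0393, 2.2)]
```

Request:
carry_out --pt "0.0025 0 0 0 0 0 1" --pt "0.0025 0 -0.015 0 0 0 1" --pt "0.0025 0 -0.024 0 0 0 1" --pt "0.0025 0 -0.0255 0 0 0 1" --pt "0.0025 0 -0.0255 0 0 0 1" --pt "0.0025 0 -0.0255 0 0 0 1"

```text
time: 44.5
tool_pos: [0.66, 0.1047, 0.0242]
tool_rot: [-0.001, -0.02, 1.0, 0.0]
force: [-7.3, -0.6, 17.9]
grip_width: 0.499
grasp_force: 63.0
```

Request:
carry_out --pt "0 0 0.001 0 0 0 1" --pt "0 0 0.001 0 0 0 0.7" --pt "0 0 0.001 0 0 0 0.3" --pt "0 0 0.001 0 0 0 0.2" --pt "0 0 0.03 0 0 0 0.1" --pt "0 0 0.08 0 0 0 0" --pt "-0.005 -0.03 0.13 0 0 0 0" --pt "-0.01 -0.08 0.175 0 0 0 0"

```text
time: 45.5
tool_pos: [0.6512, 0.0296, 0.1967]
tool_rot: [0.001, -0.021, 1.0, 0.0]
force: [0.7, -0.6, -0.2]
grip_width: 0.999
grasp_force: 0.0
```

Request:
carry_out --pt "-0.01 -0.055 0 0 0 -0.013 0" --pt "-0.02 -0.11 0 0 0 -0.013 0" --pt "-0.03 -0.165 0 0 0 -0.013 0" --pt "-0.04 -0.22 0 0 0 -0.013 0" --pt "-0.05 -0.275 0 0 0 -0.013 0" --pt "-0.054 -0.324 0 0 0 -0.013 0" --pt "-0.054 -0.324 0 0 0 -0.013 0" --pt "-0.054 -0.324 0 0 0 -0.013 0"

```text
time: 46.5
tool_pos: [0.5971, -0.2951, 0.1946]
tool_rot: [-0.0, -0.013, 1.0, 0.0]
force: [1.0, 1.1, 0.6]
grip_width: 0.998
grasp_force: 0.0
```

Run:
```python
from h import *
s=r.observe();print(s["tool_pos"],2*s["tool_rot"][1],s["time"])
c=cam("wrist");save(c,"w16")
print("handle",rect(c,hsvm(c,(11,150,130),(14,255,255)),.049))
for z in (.013,):print("wood",[q for q in rect(c,hsvm(c,(3,70,50),(25,255,255)),z) if q[0]>2000])
c=cam("top");print("G",rect(c,hsvm(c,(45,90,40),(75,255,255),(240,150,420,260)),.018))
c=cam("scene");print("G",rect(c,hsvm(c,(35,70,30),(75,255,255)),.018))
```

```text
[ 0.59706517 -0.29505311  0.19460267] -0.026075431755870605 46.5
handle [(1337, [312.0, 189.0], 0.5943, -0.3046, 0.0586, 0.0206, 1.5)]
wood [(4671, [359.0, 182.0], 0.5965, -0.2496, 0.1909, 0.0342, 2.4)]
G [(84, [281.0, 180.0], 0.6609, 0.1036, 0.042, 0.0341, 1.2)]
G [(131, [195.0, 181.0], 0.3705, -0.245, 0.0768, 0.0215, -85.9), (95, [437.0, 216.0], 0.6615, 0.2901, 0.0438, 0.0351, 2.7), (187, [361.0, 230.0], 0.6648, 0.1016, 0.0498, 0.0457, 1.5)]
```

Request:
carry_out --pt "-0.001 -0.005 -0.05 0 0 0 0" --pt "-0.001 -0.005 -0.1 0 0 0 0" --pt "-0.001 -0.005 -0.14 0 0 0 0" --pt "-0.001 -0.005 -0.162 0 0 0 0" --pt "-0.001 -0.005 -0.162 0 0 0 0" --pt "-0.001 -0.005 -0.162 0 0 0 1" --pt "-0.001 -0.005 -0.162 0 0 0 1" --pt "-0.001 -0.005 -0.162 0 0 0 1"

```text
time: 47.65
tool_pos: [0.5971, -0.3009, 0.0348]
tool_rot: [0.001, -0.013, 1.0, -0.0]
force: [0.3, 1.8, 5.7]
grip_width: 0.576
grasp_force: 63.2
```

Request:
carry_out --pt "0 0 0 0 0 0 1" --pt "0 0 0 0 0 0 1" --pt "0 0 0.04 0 0 0 1" --pt "0 0 0.08 0 0 0 1" --pt "0 0 0.08 0 0 0 1" --pt "0 0 0.08 0 0 0 1"

```text
time: 48.4
tool_pos: [0.5958, -0.3003, 0.1131]
tool_rot: [0.0, -0.013, 1.0, 0.0]
force: [-0.1, 0.8, -1.7]
grip_width: 0.575
grasp_force: 62.6
```

Request:
carry_out --pt "0.015 0.04 0 0 0 0.0126 1" --pt "0.03 0.09 0 0 0 0.0126 1" --pt "0.05 0.14 0 0 0 0.0126 1" --pt "0.065 0.19 0 0 0 0.0126 1" --pt "0.071 0.214 -0.02 0 0 0.0126 1" --pt "0.071 0.214 -0.055 0 0 0.0126 1" --pt "0.071 0.214 -0.055 0 0 0.0126 1" --pt "0.071 0.214 -0.055 0 0 0.0126 1"

```text
time: 49.4
tool_pos: [0.6667, -0.0881, 0.0582]
tool_rot: [-0.0, -0.018, 1.0, -0.0]
force: [0.4, -0.7, -0.4]
grip_width: 0.575
grasp_force: 62.4
```

Run:
```python
from h import *
s=r.observe();print(s["tool_pos"],2*s["tool_rot"][1],s["grip_width"],s["time"],.6635-.0386*s["tool_pos"][1])
c=cam("wrist");save(c,"w17")
z=s["tool_pos"][2]-.0328+.011
print("wood",rect(c,hsvm(c,(10,70,50),(25,255,255)),z)[:1])
print("G",rect(c,hsvm(c,(45,90,40),(75,255,255)),.018))
```

```text
[ 0.66667208 -0.08811975  0.05824802] -0.03695451065770001 0.5747093972104856 49.4 0.6669014221716886
wood [(20018, [394.0, 246.0], 0.6726, -0.0379, 0.19, 0.0506, 2.2)]
G [(2070, [611.0, 228.0], 0.6593, 0.0897, 0.0433, 0.033, -79.7)]
```

Request:
carry_out --pt "0 0 -0.012 0 0 0 1" --pt "0 0 -0.019 0 0 0 1" --pt "-0.0004 0.01 -0.019 0 0 0 1" --pt "-0.0008 0.022 -0.019 0 0 0 1" --pt "-0.0012 0.034 -0.019 0 0 0 1" --pt "-0.0018 0.046 -0.019 0 0 0 1" --pt "-0.0022 0.056 -0.019 0 0 0 1" --pt "-0.0023 0.06 -0.019 0 0 0 1"

```text
time: 50.45
tool_pos: [0.6646, -0.0254, 0.0391]
tool_rot: [-0.0, -0.02, 1.0, 0.0]
force: [0.1, -0.5, -0.7]
grip_width: 0.578
grasp_force: 62.8
```

Request:
carry_out --pt "-0.0004 0.01 0 0 0 0 1" --pt "-0.0008 0.02 0 0 0 0 1" --pt "-0.0012 0.03 0 0 0 0 1" --pt "-0.0015 0.04 0 0 0 0 1" --pt "-0.0019 0.05 0 0 0 0 1" --pt "-0.0023 0.06 0 0 0 0 1"

```text
time: 51.2
tool_pos: [0.6624, 0.0341, 0.0391]
tool_rot: [0.0, -0.019, 1.0, 0.0]
force: [0.3, -0.2, -1.5]
grip_width: 0.576
grasp_force: 62.8
```

Request:
carry_out --pt "-0.0003 0.01 0 0 0 0 1" --pt "-0.0008 0.02 0 0 0 0 1" --pt "-0.0012 0.03 0 0 0 0 1" --pt "-0.0015 0.038 0 0 0 0 1" --pt "-0.0016 0.042 0 0 0 0 1" --pt "-0.0016 0.042 0 0 0 0 1"

```text
time: 51.95
tool_pos: [0.6608, 0.0757, 0.0391]
tool_rot: [-0.0, -0.02, 1.0, 0.0]
force: [0.0, 0.9, -1.7]
grip_width: 0.574
grasp_force: 62.8
```

Run:
```python
from h import *
s=r.observe();print(s["tool_pos"],s["grip_width"],s["time"])
c=cam("scene");save(c,"s18");m=hsvm(c,(35,70,30),(75,255,255))
print("G",rect(c,m,.018)); print(proj(c,[.654,.240,.019]),proj(c,[.654,.29,.019]))
```

```text
[0.66076345 0.07569756 0.03905817] 0.5737704518351552 51.95
G [(131, [195.0, 181.0], 0.3705, -0.2449, 0.0768, 0.0219, -86.4), (168, [431.0, 218.0], 0.6631, 0.268, 0.0889, 0.0346, 3.9)]
[415.77275437 215.71235105] [435.25462876 212.49095259]
```

Request:
carry_out --pt "0.0008 -0.02 0.001 0 0 0 1" --pt "0.002 -0.05 0.001 0 0 0 1" --pt "0.0035 -0.09 0.001 0 0 0 1" --pt "0.005 -0.13 0.001 0 0 0 1" --pt "0.006 -0.15 0.005 0 0 0 1" --pt "0.0065 -0.17 0.03 0 0 0 1" --pt "0.0 -0.19 0.07 0 0 0 1"

```text
time: 52.88
tool_pos: [0.66, -0.1151, 0.1088]
tool_rot: [-0.001, -0.019, 1.0, 0.0]
force: [0.9, 0.2, -0.2]
grip_width: 0.572
grasp_force: 62.7
```

Request:
carry_out --pt "-0.015 -0.05 0.005 0 0 0 1" --pt "-0.03 -0.1 0.005 0 0 -0.013 1" --pt "-0.05 -0.15 0.005 0 0 -0.013 1" --pt "-0.063 -0.185 0 0 0 -0.013 1" --pt "-0.063 -0.185 -0.03 0 0 -0.013 1" --pt "-0.063 -0.185 -0.05 0 0 -0.013 1" --pt "-0.063 -0.185 -0.05 0 0 -0.013 1" --pt "-0.063 -0.185 -0.05 0 0 -0.013 1"

```text
time: 53.88
tool_pos: [0.5985, -0.2992, 0.0597]
tool_rot: [0.0, -0.013, 1.0, -0.0]
force: [0.3, -0.1, -1.6]
grip_width: 0.575
grasp_force: 62.7
```

Request:
carry_out --pt "0 0 -0.015 0 0 0 1" --pt "0 0 -0.0245 0 0 0 1" --pt "0 0 -0.025 0 0 0 1" --pt "0 0 -0.025 0 0 0 0.6" --pt "0 0 -0.025 0 0 0 0.2" --pt "0 0 -0.025 0 0 0 0" --pt "0 0 0.02 0 0 0 0" --pt "0 0 0.08 0 0 0 0"

```text
time: 54.88
tool_pos: [0.5967, -0.299, 0.1385]
tool_rot: [-0.002, -0.013, 1.0, 0.001]
force: [0.3, -0.9, 1.6]
grip_width: 1.0
grasp_force: 0.0
```

Request:
carry_out --pt "0 0.03 0.05 0 0 0 0" --pt "0 0.08 0.09 0 0 0 0" --pt "0 0.13 0.14 0 0 0 0" --pt "-0.01 0.18 0.18 0 0 0 0" --pt "-0.02 0.23 0.21 0 0 0 0" --pt "-0.035 0.28 0.21 0 0 0 0" --pt "-0.035 0.33 0.21 0 0 0 0" --pt "-0.035 0.35 0.21 0 0 0 0"

```text
time: 55.88
tool_pos: [0.5623, 0.0542, 0.3489]
tool_rot: [-0.0, -0.015, 1.0, 0.001]
force: [-0.4, -0.7, 0.4]
grip_width: 0.997
grasp_force: 0.0
```

Request:
carry_out --pt "0 0 0 0 0 0 0" --pt "0 0 0 0 0 0 0" --pt "0 0 0 0 0 0 0"

```text
time: 56.25
tool_pos: [0.5629, 0.0483, 0.3491]
tool_rot: [0.0, -0.011, 1.0, -0.0]
force: [-0.3, -0.8, 0.3]
grip_width: 0.998
grasp_force: 0.0
```

Run:
```python
from h import *
s=r.observe();print(s["tool_pos"],s["time"],s["force"])
c=cam("wrist");save(c,"w19")
print("B",rect(c,hsvm(c,(105,150,60),(125,255,255),(0,0,400,165)),.025))
print("W",rect(c,hsvm(c,(0,0,130),(180,40,255),(0,10,200,140)),.017))
print("wood",[q for q in rect(c,hsvm(c,(10,70,50),(25,255,255)),.013) if q[0]>300])
c=cam("top");save(c,"t19")
print("wood",rect(c,hsvm(c,(5,90,60),(25,255,255),(360,190,470,230)),.02))
```

```text
[0.56290723 0.0482711  0.34910718] 56.25 [-0.25997625 -0.815513    0.27062404]
B [(381, [379.0, 91.0], 0.4532, 0.1305, 0.0449, 0.0357, 1.3), (258, [19.0, 112.0], 0.4953, -0.4041, 0.0243, 0.0227, -89.6)]
W [(2718, [100.0, 18.0], 0.3701, -0.2694, 0.2846, 0.03, 1.3), (949, [158.0, 44.0], 0.3961, -0.2119, 0.1103, 0.0286, 2.2), (655, [6.0, 115.0], 0.4864, -0.4246, 0.1086, 0.0269, 75.3), (829, [77.0, 116.0], 0.4963, -0.348, 0.1103, 0.0294, -0.9), (818, [166.0, 116.0], 0.4948, -0.2118, 0.1107, 0.0289, 3.1)]
wood [(2185, [131.0, 179.0], 0.5953, -0.2576, 0.2093, 0.0326, 3.3), (4668, [493.0, 229.0], 0.6674, 0.3412, 0.2467, 0.1109, 3.3), (2489, [253.0, 308.0], 0.8387, -0.0754, 0.1127, 0.1114, 6.4), (1072, [146.0, 377.0], 0.9907, -0.2946, 0.1055, 0.0629, -0.9), (1206, [499.0, 384.0], 0.9898, 0.4164, 0.1175, 0.0632, -0.1)]
wood [(184, [429.0, 204.0], 0.5973, -0.3105, 0.0599, 0.0254, 0.8), (369, [394.0, 205.0], 0.5917, -0.2132, 0.1187, 0.0225, 0.8)]
```

View pics/w19.png

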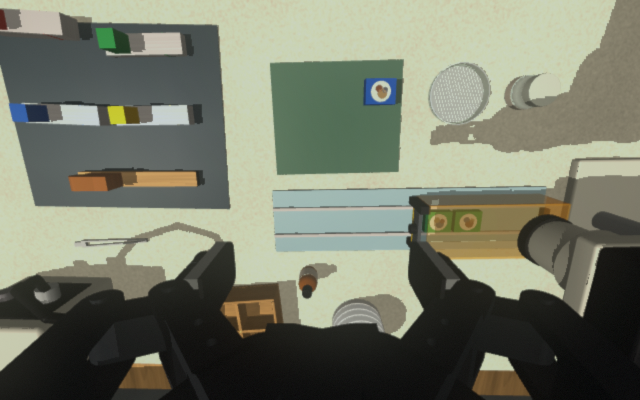

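The view shows both green blocks inside the shield at (438,221) and (467,222), the blue block on its mat, and the stick and other gauges back. However, the red gauge has been knocked over the mat's near edge at (30,20), so I'll set it back.

Request:
carry_out --pt "-0.02 -0.05 -0.02 0 0 0 0" --pt "-0.04 -0.1 -0.04 0 0 0 0" --pt "-0.06 -0.15 -0.06 0 0 0 0" --pt "-0.085 -0.2 -0.08 0 0 0 0" --pt "-0.11 -0.25 -0.1 0 0 0 0" --pt "-0.13 -0.3 -0.12 0 0 0 0" --pt "-0.15 -0.35 -0.13 0 0 0 0" --pt "-0.17 -0.4 -0.14 0 0 0 0"

```text
time: 57.35
tool_pos: [0.3917, -0.3516, 0.2089]
tool_rot: [0.0, -0.013, 1.0, -0.0]
force: [0.5, -0.0, 0.3]
grip_width: 1.002
grasp_force: 0.0
```

Request:
carry_out --pt "0 0 0 0 0 0 0" --pt "0 0 0 0 0 0 0" --pt "0 0 0 0 0 0 0"

```text
time: 57.72
tool_pos: [0.3936, -0.3485, 0.2092]
tool_rot: [0.0, -0.014, 1.0, 0.0]
force: [0.1, 0.2, 0.0]
grip_width: 1.001
grasp_force: 0.0
```

Run:
```python
from h import *
s=r.observe();print(s["tool_pos"],2*s["tool_rot"][1],s["time"],s["joint_positions"][6])
c=cam("wrist");save(c,"w20")
m=hsvm(c,(0,120,50),(6,255,255))|hsvm(c,(174,120,50),(180,255,255))
print("R",rect(c,m,.062))
b=hsvm(c,(80,10,50),(110,110,110)); print("mat",[q for q in rect(c,b,.002) if q[0]>3000])
hsv=cv2.cvtColor(c["pixels"],cv2.COLOR_RGB2HSV)
ce=rect(c,m,.062)[0][1];print(ce)
u0,v0=map(int,ce)
for u in (u0+45,u0+65,u0+85): print(u,[(v,*hsv[v,u].tolist()) for v in range(v0-50,v0+45,4)])
print(v0-8,[(u,*hsv[v0-8,u].tolist()) for u in range(u0-50,u0+190,6)])
```

```text
[ 0.39359435 -0.34854752  0.20919973] -0.027699408391996146 57.725 2.4795012837437507
R [(714, [273.0, 169.0], 0.3732, -0.395, 0.0269, 0.0244, 88.5)]
mat [(25281, [367.0, 241.0], 0.4769, -0.276, 0.3499, 0.2187, 7.4)]
[273.0, 169.0]
318 [(119, 35, 39, 214), (123, 35, 39, 215), (127, 36, 39, 215), (131, 38, 39, 217), (135, 37, 38, 215), (139, 28, 40, 208), (143, 36, 40, 213), (147, 24, 47, 136), (151, 23, 40, 114), (155, 18, 27, 188), (159, 18, 28, 199), (163, 18, 28, 199), (167, 19, 27, 198), (171, 19, 27, 198), (175, 17, 27, 198), (179, 18, 28, 198), (183, 94, 24, 75), (187, 94, 24, 74), (191, 94, 28, 72), (195, 97, 31, 74), (199, 94, 29, 71), (203, 93, 32, 71), (207, 97, 32, 71), (211, 97, 33, 70)]
338 [(119, 33, 38, 212), (123, 37, 37, 216), (127, 34, 40, 212), (131, 35, 39, 214), (135, 38, 35, 216), (139, 38, 37, 216), (143, 32, 40, 210), (147, 37, 39, 209), (151, 24, 47, 135), (155, 20, 26, 116), (159, 19, 27, 200), (163, 19, 28, 200), (167, 20, 26, 199), (171, 19, 27, 199), (175, 19, 27, 199), (179, 19, 25, 197), (183, 85, 18, 85), (187, 94, 24, 74), (191, 94, 24, 74), (195, 93,
[... 645 characters left out ...]
247, 78, 14, 93), (253, 19, 27, 196), (259, 11, 46, 203), (265, 3, 189, 211), (271, 2, 192, 210), (277, 2, 191, 211), (283, 3, 181, 152), (289, 21, 28, 119), (295, 18, 28, 120), (301, 23, 26, 120), (307, 19, 28, 192), (313, 20, 27, 198), (319, 18, 28, 199), (325, 18, 28, 200), (331, 20, 27, 199), (337, 18, 28, 200), (343, 19, 24, 199), (349, 18, 25, 200), (355, 17, 27, 201), (361, 60, 16, 62), (367, 68, 16, 62), (373, 86, 23, 79), (379, 86, 23, 79), (385, 86, 23, 79), (391, 86, 26, 79), (397, 66, 21, 62), (403, 60, 17, 61), (409, 66, 21, 61), (415, 68, 17, 61), (421, 60, 17, 61), (427, 60, 17, 61), (433, 60, 17, 61), (439, 60, 17, 61), (445, 85, 21, 74), (451, 90, 20, 76), (457, 53, 17, 59)]
```

Run:
```python
from h import *
c=cam("wrist")
m=hsvm(c,(8,15,100),(27,34,206),(235,140,370,200))
m=cv2.morphologyEx(m,cv2.MORPH_OPEN,np.ones((3,3)))
for z in (.031,): print(rect(c,m,z))
R=hsvm(c,(0,120,50),(6,255,255)); p=np.argwhere(R)[:,::-1]; print(p.min(0),p.max(0),R.any())
# tab top = bright part
t=hsvm(c,(0,150,180),(6,255,255)); print("top",rect(c,t,.062))
for v in(150,160,180): 
  pass
q=[(u,np.flatnonzero(m[:,u])[[0,-1]].tolist()) for u in range(255,358,12) if m[:,u].any()];print(q)
# mat near edge line x at y=-.3..-.45
b=cv2.cvtColor(c["pixels"],cv2.COLOR_RGB2HSV)
for u in (230,240,380,400): 
    col=np.flatnonzero(b[:,u,2]<100); col=col[(col>100)]; print(u,ray(c,u,col[0],.002).round(4))
```

```text
[(195, [257.0, 161.0], 0.3731, -0.4156, 0.0304, 0.0135, 81.8), (1897, [322.0, 167.0], 0.3754, -0.3481, 0.074, 0.029, -1.7)]
[260 155] [286 183] True
top [(568, [271.0, 170.0], 0.3742, -0.3967, 0.0235, 0.021, 88.5)]
[(255, [150, 177]), (291, [153, 179]), (303, [153, 179]), (315, [154, 180]), (327, [154, 181]), (339, [155, 181]), (351, [156, 182])]
230 [ 0.4758 -0.4593  0.002 ]
240 [ 0.6133 -0.453   0.002 ]
380 [ 0.3672 -0.2824  0.002 ]
400 [ 0.3666 -0.2595  0.002 ]
```

Request:
carry_out --pt "-0.01 -0.025 -0.03 0 0 -0.03 0" --pt "-0.0194 -0.0475 -0.06 0 0 -0.057 0" --pt "-0.0194 -0.0475 -0.08 0 0 -0.057 0" --pt "-0.0194 -0.0475 -0.08 0 0 -0.057 0" --pt "-0.0194 -0.0475 -0.08 0 0 -0.057 0"

```text
time: 58.45
tool_pos: [0.3742, -0.3969, 0.1299]
tool_rot: [0.0, 0.015, 1.0, -0.0]
force: [-1.0, -0.1, 1.1]
grip_width: 0.998
grasp_force: 0.0
```

Run:
```python
from h import *
s=r.observe();print(s["tool_pos"],2*s["tool_rot"][1],s["time"],s["joint_positions"][6])
c=cam("wrist")
print("top",rect(c,hsvm(c,(0,150,170),(6,255,255)),.064))
```

```text
[ 0.37421993 -0.39686839  0.12988987] 0.02999120770985235 58.45 2.612721815033829
top [(441, [323.0, 226.0], 0.3792, -0.3964, 0.0216, 0.0118, -1.7)]
```

Request:
carry_out --pt "0 0 -0.03 0 0 0 0" --pt "0 0 -0.06 0 0 0 0" --pt "0 0 -0.0745 0 0 0 0" --pt "0 0 -0.0745 0 0 0 0" --pt "0 0 -0.0745 0 0 0 1" --pt "0 0 -0.0745 0 0 0 1" --pt "0 0 -0.0745 0 0 0 1" --pt "0 0 -0.0745 0 0 0 1"

```text
time: 59.5
tool_pos: [0.3736, -0.3972, 0.0551]
tool_rot: [0.0, 0.016, 1.0, -0.0]
force: [-0.4, 0.7, 5.1]
grip_width: 0.247
grasp_force: 58.5
```

Request:
carry_out --pt "0 0 0 0 0 0 1" --pt "0 0 0 0 0 0 1" --pt "0 0 0.02 0 0 0 1" --pt "0.01 0.005 0.04 0 0 0.03 1" --pt "0.032 0.012 0.04 0 0 0.03 1" --pt "0.032 0.012 0.04 0 0 0.03 1" --pt "0.032 0.012 0.04 0 0 0.03 1"

```text
time: 60.38
tool_pos: [0.4054, -0.3845, 0.0936]
tool_rot: [-0.001, 0.0, 1.0, 0.0]
force: [-0.6, -0.0, -2.1]
grip_width: 0.25
grasp_force: 59.1
```

Request:
carry_out --pt "0 0 -0.02 0 0 0 1" --pt "0 0 -0.035 0 0 0 1" --pt "0 0 -0.0385 0 0 0 1" --pt "0 0 -0.0385 0 0 0 0.6" --pt "0 0 -0.0385 0 0 0 0.2" --pt "0 0 -0.0385 0 0 0 0" --pt "0 0 0.01 0 0 0 0" --pt "0 0 0.07 0 0 0 0"

```text
time: 61.38
tool_pos: [0.4048, -0.3846, 0.1652]
tool_rot: [-0.001, 0.001, 1.0, 0.001]
force: [1.4, -0.5, 0.1]
grip_width: 0.997
grasp_force: 0.0
```

Request:
carry_out --pt "0.02 0.05 0.04 0 0 0 0" --pt "0.04 0.1 0.08 0 0 0 0" --pt "0.06 0.15 0.12 0 0 0 0" --pt "0.085 0.2 0.15 0 0 0 0" --pt "0.1 0.25 0.18 0 0 0 0" --pt "0.1 0.3 0.18 0 0 0 0" --pt "0.1 0.3 0.18 0 0 0 0" --pt "0.1 0.3 0.18 0 0 0 0"

```text
time: 62.38
tool_pos: [0.5051, -0.0854, 0.3447]
tool_rot: [0.0, 0.0, 1.0, -0.0]
force: [0.2, 0.8, -0.6]
grip_width: 0.996
grasp_force: 0.0
```

Run:
```python
from h import *
s=r.observe();print(s["tool_pos"],s["time"],s["force"])
c=cam("wrist");save(c,"w21")
print("W",rect(c,hsvm(c,(0,0,110),(180,40,255)),.022)[:8])
m=hsvm(c,(0,120,50),(6,255,255));print("R",rect(c,m,.062))
print("wood",[q for q in rect(c,hsvm(c,(10,70,50),(25,255,255)),.013) if q[0]>300])
c=cam("scene")
print("G",rect(c,hsvm(c,(35,70,30),(75,255,255)),.018))
c=cam("top")
print("R",rect(c,hsvm(c,(0,120,50),(8,255,255),(350,190,480,300)),.062))
print("wood",rect(c,hsvm(c,(5,90,60),(25,255,255),(360,190,470,230)),.02))
```

```text
[ 0.5051205  -0.08541266  0.34465063] 62.375 [ 0.19216569  0.83384379 -0.59866203]
W [(128072, [288.0, 142.0], 0.5453, -0.1543, 1.1481, 0.5953, 5.5), (1182, [245.0, 91.0], 0.397, -0.2111, 0.1109, 0.0295, 2.5), (67, [468.0, 132.0], 0.4532, 0.134, 0.0288, 0.0254, -83.1), (931, [253.0, 158.0], 0.4939, -0.1921, 0.0763, 0.0301, 2.5), (101, [508.0, 269.0], 0.6848, 0.2327, 0.0249, 0.0126, -88.1), (62, [450.0, 283.0], 0.7127, 0.1376, 0.0156, 0.0151, 90.0), (3301, [609.0, 316.0], 0.7676, 0.4462, 0.2567, 0.1069, -38.2), (1374, [497.0, 375.0], 0.9073, 0.2635, 0.1053, 0.089, -9.8)]
R [(569, [103.0, 94.0], 0.4048, -0.3758, 0.0418, 0.0226, -0.0)]
wood [(2156, [217.0, 219.0], 0.5978, -0.2528, 0.1997, 0.04, 3.0), (5469, [574.0, 261.0], 0.6749, 0.3468, 0.2238, 0.12, 6.1), (998, [301.0, 322.0], 0.7995, -0.1321, 0.2113, 0.0319, 8.2), (411, [505.0, 395.0], 0.9675, 0.2777, 0.1142, 0.0176, 0.0)]
G [(131, [195.0, 181.0], 0.3704, -0.2449, 0.0767, 0.0219, -86.4), (170, [431.0, 218.0], 0.6625, 0.2679, 0.0882, 0.0351, 2.7)]
R [(94, [460.0, 274.0], 0.4046, -0.3801, 0.0301, 0.0212, 0.6)]
wood []
```

```bash
python3 -c "
from workcell import r
print(r.hand_in())"
```

```text
the job is handed in; nothing more can be done
None
```

The slot is between 15 and 20 mm high: the green gauge went in and the yellow one was stopped by the shutter. Both green blocks are fully inside the shield, the blue block is still on its mat, and the push stick and all four gauges are on the tool mat, including the red gauge, which had been knocked over the mat's edge. The job is handed in at about 62 s, but my first try at one green block pressed it at 46 N and moved it about 4 mm; I can't tell whether that counts against the 40 N limit.

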